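# Dock the jar sled and snap the cap on

## Robot

A 6-joint arm with a two-finger parallel gripper is mounted at the origin on a cart in front of the work surface, level with it; the furniture and walls round the work are solid. World frame = base frame: x ahead of the robot, y to its left, z up, the work surface at z = 0. Lengths are in mm, angles in rad, forces in N, time in s.
With the tool pointing down it reaches from about 350 to 875 mm from the base axis. Payload 4.2 kg.
Tool frame: the origin (TCP) lies midway between the tips of the shut fingers; the grasp point (between the pads) lies bot.grip_depth behind it (bot.grip_depth is the distance from the TCP to the grasp point, in mm); z points along the fingers, y is the line along which they close (so a half turn about z gives the same grasp; the last joint's range is limited). The gripper opens to 87 mm and grips with 3 to 60 N. Pads are 19 mm wide; open, the fingers measure 117 mm over their backs; the gripper's body (75 mm by 190 mm) begins 51 mm behind the grasp point.
Start: joints at [-1.088, 0.385, 0.008, 0, -1.194, -0.259], TCP at [138.728, -609.388, 192.15] pointing down, gripper open.
Joint ranges: [-3.14, 3.14], [-1.21, 2.06], [-1.07, 1.41], [-3.16, 2.05], [-2.99, -0.16], [-3.1, 3.1]. Speed limits (rad/s): [2.79, 2.79, 3.14, 3.14, 3.14, 3.14].

## Interface

Orientations are given as [roll, pitch, yaw] about the fixed x, y, z axes, in that order (R = Rz(yaw) Ry(pitch) Rx(roll)).
In Python, from cell import bot gives the robot as it stands.
- The arm moves only by the shell command python3 -m pendant 'ROWS' [OPENING] [FORCE]. ROWS is JSON, a list of rows, each an object with "slide": the shift along the tool's x, y, z in mm, a list of three; "twist": the turn about the tool's z in degrees. A call has 1 to 20 rows; each row shifts and turns the commanded pose from where the row before left it, along the tool's axes as they then stand; what a row does not reach is not made up. A row lasts 1/10 s, in which the tool goes at most 50 mm and 8.59 degrees, less where a joint would pass 70% of its speed; a pose out of reach is approached as far as the arm can. A call is refused whole if a number of a shift passes 50 or a number of a turn 8.59, either way. A call with a gripper value outside its range is refused whole. OPENING is the finger opening in mm, from 0 to 87, set as the call begins (- or left out, the last holds). The fingers move at their own pace and stop on an object; FORCE is the grip in N (left out, the last holds). Time passes only in rows, so rows that do not move let the fingers close. It gives the time, the measured TCP pose, the force, the opening and the grip force at its end, in the units of the state.
- bot.read_state(): the state, without advancing time (a new reading comes with each control period).
- bot.capture(name): name is "scene" or "top" or "wrist"; returns (picture, depth): 400x640x3 uint8, red, green, blue; 400x640 float32, mm along the optical axis (not along the pixel's ray), 0 where there is no reading.
- bot.get_calibration(name): a dict with "vertical_fov" (degrees; the focal length in pixels is half the picture's height over the tangent of half this angle, whatever the lens; pixels are square), "cx", "cy" (the principal point, pixels), "eye" and "orientation" of the camera in the world; the wrist camera has in their place "hand_eye" (4x4, takes a point from camera to tool coordinates, whose origin is the TCP and whose axes are the flange's). Camera axes: x right, y down, z forward; pixel columns grow to the right and rows downward; lengths in mm; the calibration is good to about 2 mm. A picture is of the moment at which its call begins: read the wrist's pose just before it. get_calibration takes no time and is no camera call.
- bot.close_job(): hands the job in; it is judged then, once.
Trained networks look in the newest picture that a camera, given by its name, has taken for a name from the list of things; names that differ only in an ending like _2 or _b are one class to them, and where a whole thing is asked for, a point or a joint stands for the part that bears it (a point fixed in the world has none). Each returns a list of dicts, best first, with "p" (0 to 1); they miss things now and then, are a little off and sometimes report something else, mostly with a low value. They report only what shows in the picture. A call takes as long as a camera call. They do not tell look-alikes from the thing itself.
- bot.spot_in(label, camera): "centre" ([column, row] in pixels, amid what is visible of it).
The state is a dict: "time": time; "joint_pos": joint angles; "qd": joint speeds; "joint_torque": joint torques, N m; "tcp_pos": TCP position; "ee_rot": TCP orientation; "wrist_force": force on the tool from outside, world axes, zero at the start; "torque": the same for the moment, N m; "width": opening from 0.0 (shut) to 1.0 (fully open); "finger_force": force on a finger pad.
Only numpy, scipy, OpenCV 4.12 (cv2) and the standard library are available. Lean on these libraries where they do the work, as an engineer would, in place of code of your own. Each camera call takes 0.05 s, during which the arm holds its last target. There are 200 camera calls.

## Task

Slide the wooden sled with the jar on it all the way into the steel stand, then pick up the orange cap and press it straight down onto the jar's neck until it clicks past the bead and sits fully down on the rim. Do not let up after the click: keep pushing and finish with the gripper still on the cap, pressing it firmly down (10 to 20 N). Leave the other things where they stand.

Things in the scene. Friction and masses are not known exactly. Their poses are not given: they have to be found in the camera images.
- stand: fixed steel docking stand. Origin on the worktop where the sled's origin lies when fully home; x points into the stand (the way the sled slides in), z up. Side rails 22 mm tall from x = -5 mm, 102 mm apart inside, with lips reaching in to y = +-43.5 mm at height 15 to 20 mm, over the sled's edges; flares widen to 134 mm at x = -34 mm. Back stop 50 mm tall, face at x = +76 mm
- sled: loose pale wooden sled (flat tray) 150 mm long (x), 96 wide (y), 8 thick, slick underneath, lying in front of the stand, not yet in it. Origin under its centre; x points to the end that enters the stand, z up. Fully home, its origin and axes agree with the stand's to 1 or 2 mm. About 0.55 kg with the jar
- sled_grip (a point): point on the sled's dark upright grip to pinch from above: sled x = -57 mm, 45 mm above the worktop. The grip is 30 mm long (sled x), 16 mm thick (sled y, the way to pinch it), its top 58 mm above the worktop; it stays outside the stand
- sled_socket (a point): where the jar's origin stands on the sled: sled x = +25 mm, 8 mm above the worktop, inside a wooden ring of inner radius 32.5 mm, outer radius 36.5 mm, 11.5 mm tall
- jar: loose white stoneware jar with blue band, in the ring on the sled. Body 60 mm across to height 58 mm, shoulder 44 mm across to 68 mm, then a neck 28 mm across with a bead 36 mm across, crest 83 mm up; height 92 mm. Origin at the centre of its underside, z up
- jar_mouth (a point): centre of the top rim of the jar's neck, 92 mm above the jar's underside (100 mm above the worktop while on the sled); the cap's inside face rests on it when fully seated
- cap: loose snap cap, open end down on the worktop in one of three places beside the sled; 90 g. Orange crown 50 mm across, 18.5 to 42 mm up (pinch from above, any yaw); below it four white sprung skirt fingers 44 mm across with an inner lip. Origin: centre of underside. Put on as it stands: from 11 mm above its seat the push rises to about 12 N, drops past the click, then meets the rigid seat
- cap_seat (a point): centre of the crown's inside face, 18.5 mm above the cap's underside; coincides with jar_mouth when the cap is fully seated
- jam_jar: bystander: jam jar with red contents and green lid, 62 mm across, 86 mm tall; may stand in any of three places beside the sled. Origin at its underside
- spice_jar: bystander: small white spice jar, 47 mm across, 98 mm tall; may stand in any of three places beside the sled. Origin at its underside
- mug: bystander: cream mug with a handle, 86 mm across (120 mm with handle), 98 mm tall, at the right. Origin at its underside
- bean_tin: bystander: food tin, 75 mm across, 110 mm tall, at the back right. Origin at its underside
- moka_pot: bystander: metal moka coffee pot with black handle, 98x155 mm, 174 mm tall, at the back left. Origin at its underside
Not all that is in view belongs to the job. Of the things that look like the cap, the middle-sized one is meant.

How it is judged (in metres and radians):
On the way, in this order (a step that is already met when the one before it is completed fails the run):
1. the sled, with the jar standing in its ring, is fully home in the stand while the cap is still away from the jar (x of sled in the frame of stand between -0.006 and 0.006 m and y of sled in the frame of stand between -0.006 and 0.006 m and angle between the x axis of sled and the x axis of stand, either way round below 0.09 rad and height (world z) of sled below 0.006 m and distance between jar and sled_socket below 0.006 m and angle between jar's own z axis and vertical below 0.08 rad and distance between cap and jar above 0.12 m), for 0.2 s.
2. the cap has clicked past the bead, is fully seated on the rim, and is still being pressed down with more than 5 N (z of cap_seat in the frame of jar_mouth between -0.003 and 0.0025 m and horizontal distance between cap_seat and jar_mouth below 0.0035 m and angle between the z axis of cap and the z axis of jar, either way round below 0.08 rad and contact force between cap and jar above 5 N and contact force between the fingers and cap above 2 N), for 0.5 s.
At the end, for the whole second after the job is handed in: Sled home (within 6 mm, 0.09 rad, flat), jar upright in its ring; cap's inside face within 2.5 mm of the rim, centred within 3.5 mm, square within 0.08 rad; fingers on the cap and the cap pressing on the jar with more than 5 N through the last second (all of step 2 and x of sled in the frame of stand between -0.006 and 0.006 m and y of sled in the frame of stand between -0.006 and 0.006 m and angle between the x axis of sled and the x axis of stand, either way round below 0.09 rad and height (world z) of sled below 0.006 m and distance between jar and sled_socket below 0.006 m and angle between jar's own z axis and vertical below 0.08 rad); the arm keeps its last pose, push and grip.
It fails at once if a bystander is shifted by more than 30 mm (distance of any of jam_jar, spice_jar, mug, bean_tin, moka_pot from where it was at the start of the episode above 0.03 m).
It also fails if it takes over 58 s, if anything falls off the work surface, if the arm or the gripper's body presses on something with over 40 N, if the wrist force passes 120 N, or if a joint passes its speed limit or range.

## Working session

There is one attempt and no reset: what is moved stays moved. The work goes in short steps, Python scripts to look and compute and a shell command to move; the robot and the scene stay as the last step left them, time stands still between calls to the robot, and variables do not carry over. Pictures are saved under pics/ and viewed, at most 10 in all, crops included, and the job is handed in when it is done.

```bash
mkdir -p pics; ls
cat > h.py <<'E'
from cell import bot
import numpy as np, cv2, json
from scipy.spatial.transform import Rotation as R
def cam(n):
    c=bot.get_calibration(n); f=200/np.tan(np.radians(c["vertical_fov"])/2)
    if "eye" in c:
        o=np.array(c["orientation"]); Rm=R.from_euler("xyz",o).as_matrix() if o.size==3 else o.reshape(3,3)
        T=np.eye(4);T[:3,:3]=Rm;T[:3,3]=c["eye"]
    else:
        s=bot.read_state(); W=np.eye(4);W[:3,:3]=R.from_euler("xyz",s["ee_rot"]).as_matrix();W[:3,3]=s["tcp_pos"]
        T=W@np.array(c["hand_eye"])
    return f,c["cx"],c["cy"],T
def cloud(d,C):
    f,cx,cy,T=C; v,u=np.mgrid[0:400,0:640]
    P=np.dstack([(u-cx)/f*d,(v-cy)/f*d,d])@T[:3,:3].T+T[:3,3]
    P[d==0]=np.nan; return P
def snap(n,name):
    C=cam(n); p,d=bot.capture(n); cv2.imwrite(f"pics/{name}.png",p[:,:,::-1]); P=cloud(d,C)
    np.savez(f"pics/{name}.npz",p=p,d=d,P=P); return p,d,P
E
python3 - <<'E'
from h import *
for n in("scene","top"):
    p,d,P=snap(n,n+"0"); print(bot.get_calibration(n))
    for l in ["cap","sled_grip","jar","stand","sled","jam_jar","spice_jar","mug","moka_pot","bean_tin"]:
        r=bot.spot_in(l,n)
        for x in r[:4]:
            u,v=map(int,x["centre"]); print(n,l,round(x["p"],2),u,v,P[v,u].round())
print(bot.get_calibration("wrist"),bot.grip_depth,bot.read_state())
E
```

```text
pics
{'vertical_fov': 42.58501622286181, 'cx': 314.7435511374502, 'cy': 192.16918928730902, 'eye': array([-273.25496376,  499.06347781,  971.30330528]), 'orientation': array([-2.29119608,  0.0208538 , -2.16403767])}
scene cap 0.7 411 189 [ 474. -301.   41.]
scene cap 0.51 400 214 [ 419. -214.   37.]
scene sled_grip 0.59 335 231 [495. -59.   2.]
scene jar 0.67 331 208 [513. -59.  71.]
scene jar 0.67 217 181 [739. 149. 107.]
scene stand 0.65 284 181 [716. -39.  32.]
scene jam_jar 0.78 243 289 [414. 249.  68.]
scene spice_jar 0.93 214 246 [571. 245.  66.]
scene mug 0.75 370 147 [ 647. -293.   84.]
scene bean_tin 0.7 331 142 [ 740. -220.   79.]
{'vertical_fov': 47.697397173315984, 'cx': 321.59565698332057, 'cy': 198.9943589876045, 'eye': array([ 277.19363457,  -83.52681587, 1529.80615064]), 'orientation': array([-2.93540261,  0.00368381, -1.45726717])}
top cap 0.72 407 276 [ 362. -344.   60.]
top cap 0.71 400 240 [ 478. -316.   39.]
top cap 0.16 276 132 [764. 124. 153.]
top sled_grip 0.57 326 228 [496. -68.   2.]
top jar 0.88 328 215 [523. -71. 107.]
top stand 0.75 329 163 [718. -53.  26
[... 745 characters left out ...]
700000000000003 {'time': 1.1, 'joint_pos': array([-1.08838751e+00,  3.84690303e-01,  7.88988539e-03,  4.26069187e-06,
       -1.19400443e+00, -2.58581846e-01]), 'qd': array([ 0.00073286, -0.00040795,  0.00151536,  0.00052403,  0.00048022,
        0.00055174]), 'joint_torque': array([-7.27583902e-04, -3.90477920e+01,  1.87627923e+01,  4.22449216e+00,
        1.54837343e-02, -2.35359244e-05]), 'tcp_pos': array([ 138.73132567, -609.38099762,  192.1526012 ]), 'ee_rot': array([ 3.14158543e+00, -6.00950498e-06, -2.91776412e+00]), 'wrist_force': array([ 0.73886136, -0.56271909,  0.20388771]), 'torque': array([-0.00824739, -0.01781149, -0.02221251]), 'finger_force': 0.0, 'width': 1.0019345291360873}
```

View pics/top0.png

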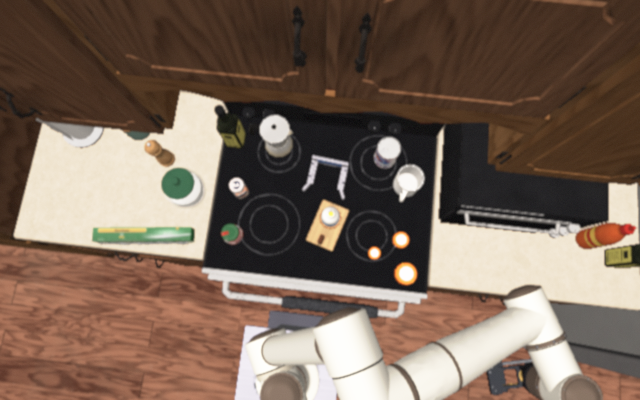

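View pics/scene0.png

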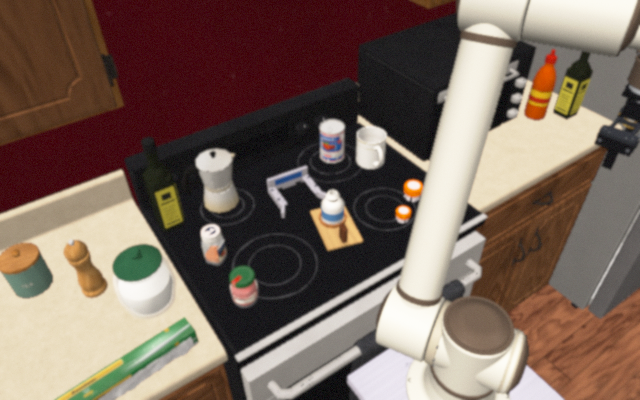

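Candidates for the cap in the top picture are the large orange (405,273), the middle one (400,240), whose top is at 39–41 mm and matches 42, and the small one (374,253). I choose (400,240) and will check it in a crop along with sizes.

Run:
```python
from h import *
z=np.load("pics/top0.npz"); p,P=z["p"],z["P"]
c=p[130:300,210:440][:,:,::-1]; cv2.imwrite("pics/c1.png",cv2.resize(c,None,fx=3.4,fy=3.4,interpolation=cv2.INTER_CUBIC))
h=cv2.cvtColor(p,cv2.COLOR_RGB2HSV); m=((h[...,0]<16)&(h[...,1]>150)&(h[...,2]>180)).astype(np.uint8)
m[:225]=0;m[300:]=0;m[:,:350]=0
n,l,s,ce=cv2.connectedComponentsWithStats(m)
for i in range(1,n):
    if s[i,4]>10:
        q=P[l==i]; q=q[q[:,2]>20]; print(ce[i],s[i],np.nanmedian(q,0).round(1),(np.nanpercentile(q,97,axis=0)-np.nanpercentile(q,3,axis=0)).round(), np.nanpercentile(q[:,2],95))
w=P[...,2]
# sled top pixels
ms=((h[...,0]>8)&(h[...,0]<28)&(h[...,1]>60)&(h[...,2]>120)); ms[:195]=0;ms[255:]=0;ms[:,:300]=0;ms[:,355:]=0
print(cv2.minAreaRect(P[ms&(abs(w-8)<8)][:,:2].astype(np.float32)))
# jar
j=(w>85)&(np.hypot(P[...,0]-523,P[...,1]+71)<40); print("jar",P[j].mean(0),j.sum())
```

```text
[611.62176166 232.10362694] [603 225  18  15 193] [ 558.1 -933.7  158. ] [38. 27. 35.] 173.64660624007536
[627.30434783 229.        ] [624 225   9   9  46] [ 562.  -948.8  208.4] [23. 19.  9.] 211.94756428167858
[400.31746032 239.61904762] [393 232  16  16  63] [ 487.2 -310.4   40.8] [47. 48. 19.] 43.90723549106678
[373.35714286 252.61904762] [368 247  13  12  42] [ 434.  -226.3   29.9] [36. 36. 13.] 35.40546302852867
[404.81927711 273.63855422] [395 263  22  22  83] [ 381.4 -325.7   52.3] [65. 63. 25.] 60.415178811480516
((507.7588806152344, -69.86128234863281), (100.95494079589844, 154.47027587890625), 73.049072265625)
jar [531.89445415 -76.97488465  94.67700513] 78
```

View pics/c1.png

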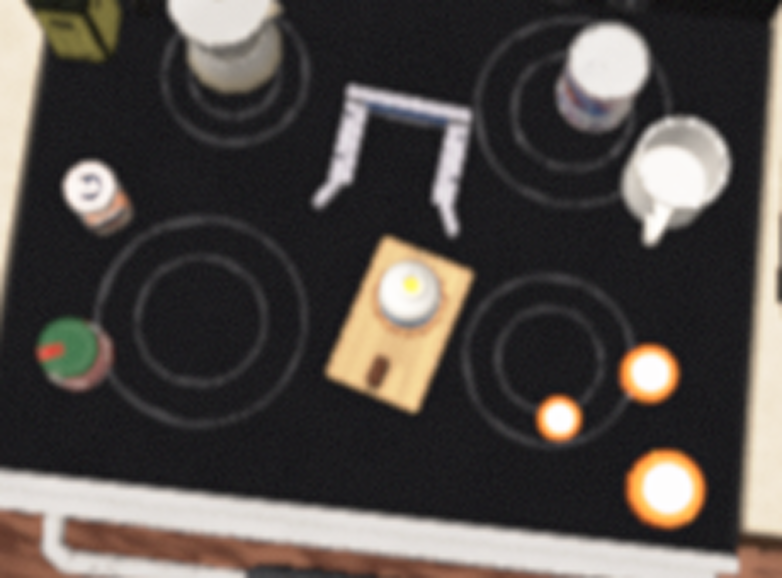

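The crop shows a wooden sled (crop 400,325) turned clockwise from the stand, and three orange caps. The middle-sized one is at crop (650,373), with a measured crown about 48 mm wide and its top at 41 mm, so the choice stands. Next I take the wrist camera over the sled.

```bash
python3 -m pendant '[{"slide":[-33,28,-4],"twist":0},{"slide":[-33,28,-4],"twist":0},{"slide":[-33,28,-4],"twist":0},{"slide":[-33,28,-4],"twist":0},{"slide":[-33,28,-4],"twist":0},{"slide":[-33,28,-4],"twist":0},{"slide":[-33,28,-4],"twist":0},{"slide":[-33,28,-4],"twist":0},{"slide":[-33,28,-4],"twist":0},{"slide":[-33,28,-4],"twist":0},{"slide":[-33,28,-4],"twist":0},{"slide":[-33,28,-4],"twist":0},{"slide":[-33,28,-4],"twist":0},{"slide":[-33,28,-4],"twist":0},{"slide":[-33,28,-4],"twist":0},{"slide":[-33,28,-4],"twist":0},{"slide":[0,0,0],"twist":7.5},{"slide":[0,0,0],"twist":7.5},{"slide":[0,0,0],"twist":7.5},{"slide":[0,0,0],"twist":7.5}]' 70
python3 -m pendant '[{"slide":[0,0,0],"twist":0},{"slide":[0,0,0],"twist":0}]'
python3 - <<'E'
from h import *
p,d,P=snap("wrist","w1"); s=bot.read_state(); print(s["tcp_pos"],s["ee_rot"])
for l in ["cap","sled_grip","jar","stand","sled"]:
    for x in bot.spot_in(l,"wrist")[:3]:
        u,v=map(int,x["centre"]); print(l,round(x["p"],2),u,v,P[v,u].round())
E
```

```text
time: 3.1
tcp_pos: [554.2, -55.1, 256.1]
ee_rot: [-3.142, 0.0, 2.837]
wrist_force: [0.1, -0.5, 0.3]
width: 0.808
finger_force: 0.0
time: 3.3
tcp_pos: [554.1, -55.4, 256.2]
ee_rot: [3.142, 0.0, 2.845]
wrist_force: [0.7, -0.3, 0.6]
width: 0.802
finger_force: 0.0
[554.11657738 -55.41984281 256.21430919] [3.14157224e+00 9.87786071e-05 2.84405712e+00]
cap 0.75 122 173 [ 482. -303.   43.]
cap 0.66 160 116 [ 427. -228.   34.]
cap 0.59 61 96 [ 374. -322.   58.]
sled_grip 0.77 298 122 [488. -59.   9.]
jar 0.58 293 162 [531. -75.  81.]
stand 0.91 311 247 [522. -46. 371.]
sled 0.6 296 122 [487. -62.   8.]
```

View pics/w1.png

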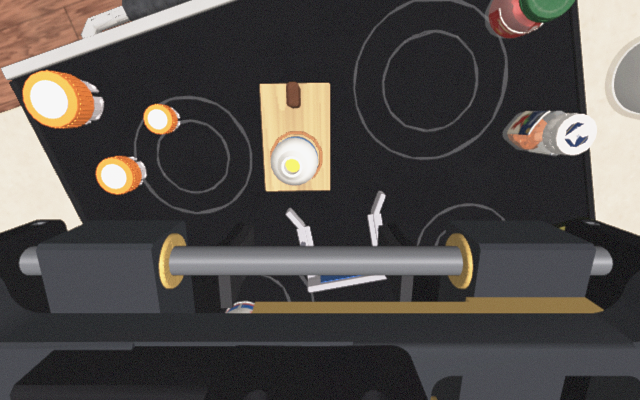

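The wrist view shows the grip at (293,95), the jar at (295,163), and the stand's flares at (295,217) and (378,200) with its back stop at (345,280). The three caps are at (60,98), (160,118) and (120,174). Now I fit the poses.

```bash
cat > fit.py <<'E'
from h import *
import sys
def fit(name):
    z=np.load(f"pics/{name}.npz"); p,P=z["p"],z["P"]
    h=cv2.cvtColor(p,cv2.COLOR_RGB2HSV); w=P[...,2]; r=lambda x,y,d:np.hypot(P[...,0]-x,P[...,1]-y)<d
    wood=(h[...,0]>10)&(h[...,0]<28)&(h[...,1]>50)&(h[...,2]>130)&(abs(w-8)<6)&(P[...,0]>400)&(P[...,0]<720)&(abs(P[...,1]+65)<130)
    wood=cv2.morphologyEx(wood.astype(np.uint8),cv2.MORPH_OPEN,np.ones((3,3)))>0
    print("sled",cv2.minAreaRect(P[wood][:,:2].astype(np.float32)),np.median(w[wood]))
    g=(w>48)&(w<66)&(h[...,2]<140)&(P[...,0]<700)&(abs(P[...,1]+65)<90)
    g&=(P[...,0]<620)
    if g.sum()>5: print("grip",np.median(P[g],0),cv2.minAreaRect(P[g][:,:2].astype(np.float32)),g.sum())
    st=(h[...,1]<60)&(h[...,2]>110)&(w>12)&(w<58)&(P[...,0]>590)&(P[...,0]<800)&(P[...,1]>-130)&(P[...,1]<50)
    print("stand n",st.sum()); Q=P[st]
    rail=Q[(Q[:,2]<30)]; b=Q[Q[:,2]>40]
    print("rail",np.nanmin(rail,0),np.nanmax(rail,0),len(b)); np.save("pics/stand.npy",Q)
    jt=(w>94)&(w<106)&(P[...,0]>480)&(P[...,0]<720)&(abs(P[...,1]+65)<60)
    if jt.sum()>5:
        c,rad=cv2.minEnclosingCircle(P[jt][:,:2].astype(np.float32)); print("jar top",c,rad,np.median(P[jt],0),jt.sum())
    o=((h[...,0]<18)|(h[...,0]>175))&(h[...,1]>100)&(h[...,2]>100)|((h[...,1]<60)&(h[...,2]>150))
    ct=o&r(484,-308,42)&(w>36)&(w<48)
    c,rad=cv2.minEnclosingCircle(P[ct][:,:2].astype(np.float32)); print("cap",c,rad,np.median(P[ct],0),ct.sum())
    m=np.zeros(w.shape,np.uint8)
    return P,st,wood,g
if __name__=="__main__":
    P,st,wood,g=fit(sys.argv[1])
    Q=P[st]
    c=np.histogram2d(Q[:,0],Q[:,1],bins=[np.arange(590,800,10),np.arange(-130,51,6)])[0].astype(int)
    print("   ",np.arange(-130,50,6)); 
    for i,row in enumerate(c): print(590+10*i,"".join(f"{v:3d}" for v in row))
E
python3 fit.py w1; python3 fit.py top0
```

```text
sled ((508.5965576171875, -69.56305694580078), (94.91142272949219, 150.05426025390625), 73.58966827392578) 8.151567163887677
grip [454.50862585 -52.67865091  57.47841743] ((454.1568298339844, -53.061065673828125), (15.83071517944336, 28.053707122802734), 73.86784362792969) 309
stand n 1491
rail [ 603.18820903 -116.0274462    12.14745944] [715.66674991  30.12083183  29.87014535] 550
jar top (532.261474609375, -76.04911804199219) 16.201595306396484 [531.27427774 -74.93831679  98.22761319] 374
cap (482.13018798828125, -315.2138671875) 25.5793399810791 [ 482.166472   -313.66592732   42.29530619] 641
    [-130 -124 -118 -112 -106 -100  -94  -88  -82  -76  -70  -64  -58  -52
  -46  -40  -34  -28  -22  -16  -10   -4    2    8   14   20   26   32
   38   44]
590   0  0  0  0  0  0  0  0  0  0  0  0  0  0  0  0  0  0  0  0  0  0  0  0  0  0  0  0  0  0
600   0  0  9 23  0  0  0  0  0  0  0  0  0  0  0  0  0  0  0  0  0  0  0  0  0  0  0  0  0  0
610   0  0  4 28 18  0  0  0  0  0  0  0  0  0  0  0  0  0  0  0  0  0  0  0  0 11  6  0  0  0
620   0  0  0  8 28 11  0  0  0  0  0  0  0  0  0  0  
[... 3523 characters left out ...]
 0  0  5  4  4  1  0  0  0  0  0  0
720   0  0  1  2  3  1  3  3  4  2  5  4  4  6  6  7  8  5  8 10  7  8 10  0  0  0  0  0  0  0
730   0  0  0  0  0  0  0  0  0  0  0  0  0  0  0  0  0  0  1  2  1  2  2  0  0  0  0  0  0  0
740   0  0  0  0  0  0  0  0  0  0  0  0  0  0  0  0  0  0  0  0  0  0  0  0  0  0  0  0  0  0
750   0  0  0  0  0  0  0  0  0  0  0  0  0  0  0  0  0  0  0  0  0  0  0  0  0  0  0  0  0  0
760   0  0  0  0  0  0  0  0  0  0  0  0  0  0  0  0  0  0  0  0  0  0  0  0  0  0  0  0  0  0
770   0  0  0  0  0  0  0  0  0  0  0  0  0  0  0  0  0  0  0  0  0  0  0  0  0  0  0  0  0  0
780   0  0  0  0  0  0  0  0  0  0  0  0  0  0  0  0  0  0  0  0  0  0  0  0  0  0  0  0  0  0
```

```bash
cat > st.py <<'E'
from fit import *
for n in("w1","top0"):
    P,st,_,_=fit(n); Q=P[st]
    b=Q[(Q[:,2]>44)][:,:2]; (vx,vy,x0,y0)=cv2.fitLine(b.astype(np.float32),cv2.DIST_HUBER,0,.01,.01).ravel()
    a=np.arctan2(-vx*np.sign(vy),abs(vy)); print(n,"backstop yaw",np.degrees(a))
    t=Q[(Q[:,2]>15)&(Q[:,2]<27)]
    for yaw in (a,np.radians(-6),np.radians(-7),np.radians(-8)):
        ex=np.array([np.cos(yaw),np.sin(yaw)]);ey=np.array([-ex[1],ex[0]])
        X,Y=t[:,:2]@ex,t[:,:2]@ey; B=b@ex
        mid=np.median(Y); xs=np.arange(np.percentile(X,20)//1,np.percentile(X,97),8)
        out=[]
        for x in xs:
            m=(X>=x)&(X<x+8); L=Y[m&(Y>mid)];Rr=Y[m&(Y<mid)]
            out.append((x,round(np.percentile(L,3),1) if len(L)>3 else None,round(np.percentile(Rr,97),1) if len(Rr)>3 else None))
        print(round(np.degrees(yaw),2),"back pct",np.percentile(B,[2,10,50,90]).round(1),"rail start",X.min().round(1),[tuple(map(lambda v:None if v is None else float(v),o)) for o in out])
E
python3 st.py
```

```text
sled ((508.5965576171875, -69.56305694580078), (94.91142272949219, 150.05426025390625), 73.58966827392578) 8.151567163887677
grip [454.50862585 -52.67865091  57.47841743] ((454.1568298339844, -53.061065673828125), (15.83071517944336, 28.053707122802734), 73.86784362792969) 309
stand n 1491
rail [ 603.18820903 -116.0274462    12.14745944] [715.66674991  30.12083183  29.87014535] 550
jar top (532.261474609375, -76.04911804199219) 16.201595306396484 [531.27427774 -74.93831679  98.22761319] 374
cap (482.13018798828125, -315.2138671875) 25.5793399810791 [ 482.166472   -313.66592732   42.29530619] 641
w1 backstop yaw -6.696779
-6.7 back pct [720.3 721.  723.8 728.6] rail start 610.4 [(628.0, 83.3, -25.2), (636.0, 74.2, -15.2), (644.0, 74.4, 73.1), (652.0, 74.7, 72.4), (660.0, 73.9, -13.9), (668.0, 74.1, 34.3), (676.0, 74.5, None), (684.0, 74.0, None), (692.0, None, None), (700.0, None, None), (708.0, None, None), (716.0, None, -15.1)]
-6.0 back pct [720.6 721.2 724.2 728.7] rail start 611.5 [(629.0, 75.6, -31.8), (637.0, 66.1, -22.5), (645.0, 66.5, 65.2), (653.0, 66.4, -20.1), (661.0, 65.8
[... 1810 characters left out ...]
.6), (669.0, 66.0, -24.6), (677.0, 66.2, -25.7), (685.0, 64.4, -23.5), (693.0, 66.8, -25.3), (701.0, 64.9, -23.8), (709.0, 3.9, -25.7), (717.0, 62.3, -24.2)]
-7.0 back pct [719.1 720.7 724.9 729.3] rail start 609.3 [(645.0, 77.2, -13.4), (653.0, 75.7, -12.0), (661.0, 78.0, -12.9), (669.0, 77.9, -12.9), (677.0, 78.1, -13.8), (685.0, 76.4, -11.4), (693.0, 78.9, -13.1), (701.0, 77.2, -11.5), (709.0, 13.6, -13.2), (717.0, 74.9, -11.6)]
-8.0 back pct [717.6 719.9 724.  729.2] rail start 607.5 [(644.0, 87.4, -2.9), (652.0, 87.8, -0.5), (660.0, 89.5, -1.9), (668.0, 89.5, -0.4), (676.0, 88.8, -1.9), (684.0, 89.9, 0.6), (692.0, 91.1, -0.9), (700.0, 89.5, 0.8), (708.0, 33.4, -0.8), (716.0, 87.2, 0.9)]
```

Everything agrees across both cameras:

| Thing | Position / yaw |
|---|---|
| Sled | (508.5, −70), −16.5° |
| Grip | (454.2, −53.3), top at 57.5 |
| Stand | ≈(643.8, −46.1), −6.6° |

Now I go to the grip.

```bash
python3 -m pendant '[{"slide":[24,-7,15],"twist":-0.5},{"slide":[24,-7,15],"twist":0},{"slide":[24,-7,20],"twist":0},{"slide":[24,-6,20],"twist":0},{"slide":[0,0,40],"twist":0},{"slide":[0,0,40],"twist":0},{"slide":[0,0,30],"twist":0},{"slide":[0,0,0],"twist":0},{"slide":[0,0,0],"twist":0}]' 50
python3 - <<'E'
from h import *
p,d,P=snap("wrist","w2"); s=bot.read_state(); print(s["tcp_pos"],s["ee_rot"],s["width"])
w=P[...,2];h=cv2.cvtColor(p,cv2.COLOR_RGB2HSV)
g=(w>50)&(w<63)&(np.hypot(P[...,0]-454,P[...,1]+53)<24)
print(g.sum(),np.median(P[g],0) if g.any() else 0, cv2.minAreaRect(P[g][:,:2].astype(np.float32)) if g.any() else 0)
E
```

```text
time: 4.5
tcp_pos: [455.1, -53.6, 76.8]
ee_rot: [-3.141, 0.0, 2.851]
wrist_force: [0.1, -0.6, -0.1]
width: 0.57
finger_force: 0.0
[455.95101103 -53.36166639  77.6036191 ] [3.14086846e+00 2.58729160e-03 2.85133650e+00] 0.575329683306054
812 [452.17306518 -52.81846943  57.4215036 ] ((453.1915283203125, -53.371131896972656), (15.544455528259277, 28.802825927734375), 73.71005249023438)
```

```bash
python3 -m pendant '[{"slide":[1,0,25],"twist":0},{"slide":[0,0,25],"twist":0},{"slide":[0,0,0],"twist":0},{"slide":[0,0,0],"twist":0}]' 50
python3 -m pendant '[{"slide":[0,0,0],"twist":0},{"slide":[0,0,0],"twist":0},{"slide":[0,0,0],"twist":0},{"slide":[0,0,0],"twist":0},{"slide":[0,0,0],"twist":0},{"slide":[0,0,0],"twist":0},{"slide":[0,0,0],"twist":0}]' 0 40
```

```text
time: 4.95
tcp_pos: [454.9, -53.0, 27.7]
ee_rot: [3.141, 0.002, 2.851]
wrist_force: [0.7, 0.4, 1.0]
width: 0.575
finger_force: 0.0
time: 5.65
tcp_pos: [453.4, -53.3, 26.3]
ee_rot: [-3.141, -0.0, 2.851]
wrist_force: [-1.0, 0.8, 2.9]
width: 0.159
finger_force: 40.0
```

```bash
python3 -m pendant '[{"slide":[0,0,0],"twist":-1},{"slide":[0,0,0],"twist":-2},{"slide":[0,0,0],"twist":-2},{"slide":[0,0,0],"twist":-2},{"slide":[0,0,0],"twist":-2},{"slide":[0,0,0],"twist":-1},{"slide":[0,2,0],"twist":0},{"slide":[0,4,0],"twist":0},{"slide":[-1,5,0],"twist":0},{"slide":[-1,5,0],"twist":0},{"slide":[-1,5,0],"twist":0},{"slide":[0,5,0],"twist":0},{"slide":[0,3,0],"twist":0},{"slide":[0,0,0],"twist":0},{"slide":[0,0,0],"twist":0}]'
python3 - <<'E'
from h import *
from fit import fit
p,d,P=snap("wrist","w3"); s=bot.read_state(); print(s["tcp_pos"],s["ee_rot"],s["wrist_force"])
fit("w3") if 1 else 0
E
python3 - <<'E'
from h import *
from fit import fit
snap("top","t3"); fit("t3")
E
```

```text
time: 7.15
tcp_pos: [460.1, -24.0, 26.3]
ee_rot: [3.141, 0.001, 3.025]
wrist_force: [-1.4, -0.7, 5.3]
width: 0.155
finger_force: 40.3
[460.15200236 -23.98000414  26.2798935 ] [3.14057239e+00 7.77240419e-04 3.02509226e+00] [-1.59097982  0.48453101  4.98634179]
sled ((476.16351318359375, -18.68234634399414), (2.9973459243774414, 64.95466613769531), 84.23681640625) 6.8462058469947635
grip [449.47431034 -23.23316427  60.40083878] ((453.4508056640625, -21.228269577026367), (16.05518341064453, 29.608675003051758), 6.328697204589844) 296
stand n 0
sled ((560.8250732421875, -42.2917594909668), (89.11683654785156, 58.59931564331055), 81.72399139404297) 7.823630900578337
grip [ 58.25708481 -18.6199739   59.63299015] ((58.13663864135742, -17.705867767333984), (20.537382125854492, 1.4467449188232422), 73.40908813476562) 8
stand n 473
rail [ 604.80043294 -116.76236504   12.44296648] [726.51148831  29.18092984  29.802053  ] 127
cap (482.14910888671875, -316.8244934082031) 24.99924659729004 [ 482.32170796 -317.84959106   42.26104364] 136Traceback (most recent call last):
  File "<stdin>", line 4, in <module>
  File "fit.py", line 15, in fit
    print("rail",np.nanmin(rail,0),np.nanmax(rail,0),len(b)); np.save("pics/stand.npy",Q)
                 ~~~~~~~~~^^^^^^^^
    res = np.fmin.reduce(a, axis=axis, out=out, **kwargs)
ValueError: zero-size array to reduction operation fmin which has no identity
```

View pics/w3.png

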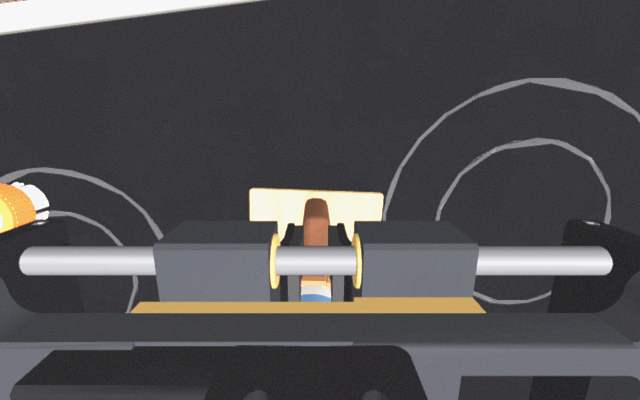

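The sled is gripped; its rear edge at (250,188)–(383,193) shows it about 2° short of the tool yaw. I correct that and slide in.

```bash
python3 -m pendant '[{"slide":[0,0,0],"twist":-1},{"slide":[-4,0,0],"twist":-0.5},{"slide":[-7,0,0],"twist":0},{"slide":[-9,0,0],"twist":0},{"slide":[-9,0,0],"twist":0},{"slide":[-9,0,0],"twist":0},{"slide":[-9,0,0],"twist":0},{"slide":[-9,0,0],"twist":0},{"slide":[-6,0,0],"twist":0},{"slide":[-3,0,0],"twist":0},{"slide":[0,0,0],"twist":0}]'
python3 - <<'E'
from h import *
from fit import fit
snap("top","t4"); fit("t4"); s=bot.read_state(); print(s["tcp_pos"],s["ee_rot"],s["wrist_force"],s["torque"])
E
```

```text
time: 8.35
tcp_pos: [522.5, -30.8, 26.2]
ee_rot: [-3.141, -0.005, 3.051]
wrist_force: [-5.8, -1.0, 9.1]
width: 0.156
finger_force: 40.1
sled ((630.4541625976562, -78.89634704589844), (39.77004623413086, 24.303930282592773), 5.861793518066406) 8.30011693924098
grip [ 58.57852706 -15.66104252  50.756666  ] ((57.900943756103516, -16.972679138183594), (33.38507843017578, 3.254042625427246), 74.54656982421875) 16
stand n 413
rail [ 602.40913412 -116.71237565   12.11232749] [727.92630057  13.55589959  29.6705226 ] 134
cap (482.2312316894531, -316.22064208984375) 25.60222625732422 [ 482.84169094 -316.83136268   42.36214055] 140
[522.47756293 -30.81922827  26.21279253] [-3.14056963 -0.00438504  3.05156281] [-5.64284774 -1.90348256  8.65250762] [-0.38773189  1.5275834  -0.15987844]
```

```bash
python3 -m pendant '[{"slide":[-4,-1,0],"twist":0},{"slide":[-7,-1,0],"twist":0},{"slide":[-8,0,0],"twist":0},{"slide":[-8,-1,0],"twist":0},{"slide":[-8,0,0],"twist":0},{"slide":[-8,0,0],"twist":0},{"slide":[-7,0,0],"twist":0},{"slide":[-5,0,0],"twist":0},{"slide":[-3,0,0],"twist":0},{"slide":[0,0,0],"twist":0}]'
python3 - <<'E'
from h import *
from fit import fit
snap("top","t5"); fit("t5"); s=bot.read_state(); print(s["tcp_pos"],s["ee_rot"],s["wrist_force"],s["torque"])
E
```

```text
time: 9.4
tcp_pos: [580.6, -38.7, 26.3]
ee_rot: [-3.141, -0.004, 3.052]
wrist_force: [-4.7, -0.6, 7.7]
width: 0.153
finger_force: 40.0
sled ((690.6353149414062, -86.40570068359375), (15.643708229064941, 10.61359977722168), 5.088331699371338) 8.105742599147561
grip [ 58.40748822 -26.47089247  54.95079503] ((312.9613952636719, -19.981403350830078), (38.980133056640625, 524.7830200195312), 89.32707977294922) 23
stand n 199
rail [ 638.53759492 -116.72955699   12.0103915 ] [715.35652862 -91.86924256  28.31905642] 59
cap (481.7455749511719, -316.98779296875) 25.176103591918945 [ 482.21969025 -317.82410284   41.2922626 ] 145
[580.60496786 -38.6664211   26.25904146] [-3.14116361 -0.00320925  3.0520567 ] [-4.86558311 -0.02837714  8.15753171] [-0.08325492  1.32288293 -0.02072875]
```

```bash
python3 -m pendant '[{"slide":[-2,0,0],"twist":0},{"slide":[-2,0,0],"twist":0},{"slide":[-1,0,0],"twist":0},{"slide":[0,0,0],"twist":0}]'
python3 -m pendant '[{"slide":[-1,0,0],"twist":0},{"slide":[-1,0,0],"twist":0},{"slide":[0,0,0],"twist":0}]'
```

```text
time: 9.85
tcp_pos: [584.9, -39.1, 26.3]
ee_rot: [-3.141, -0.004, 3.052]
wrist_force: [-5.8, 0.8, 9.6]
width: 0.157
finger_force: 40.0
time: 10.15
tcp_pos: [586.8, -39.3, 26.3]
ee_rot: [-3.141, -0.005, 3.052]
wrist_force: [-5.9, 0.1, 8.2]
width: 0.158
finger_force: 40.0
```

```bash
python3 -m pendant '[{"slide":[-1,0,0],"twist":0},{"slide":[-1,0,0],"twist":0},{"slide":[0,0,0],"twist":0}]'
python3 -m pendant '[{"slide":[-1,0,0],"twist":0},{"slide":[-1,0,0],"twist":0},{"slide":[0,0,0],"twist":0}]'
```

```text
time: 10.45
tcp_pos: [587.2, -39.3, 26.2]
ee_rot: [-3.141, -0.008, 3.052]
wrist_force: [-9.0, 1.3, 11.3]
width: 0.159
finger_force: 40.0
time: 10.75
tcp_pos: [587.2, -39.4, 26.2]
ee_rot: [-3.14, -0.012, 3.051]
wrist_force: [-11.7, 3.5, 15.7]
width: 0.156
finger_force: 40.0
```

```bash
python3 -m pendant '[{"slide":[2,0,0],"twist":0},{"slide":[1,0,0],"twist":0},{"slide":[0,0,0],"twist":0}]'
python3 -m pendant '[{"slide":[0,0,0],"twist":0},{"slide":[0,0,0],"twist":0},{"slide":[0,0,0],"twist":0},{"slide":[0,0,0],"twist":0},{"slide":[0,0,-20],"twist":0},{"slide":[0,0,-45],"twist":0},{"slide":[0,0,-50],"twist":0},{"slide":[0,0,-50],"twist":0},{"slide":[0,0,-40],"twist":0},{"slide":[0,0,0],"twist":0},{"slide":[0,0,0],"twist":0}]' 50
python3 - <<'E'
from h import *
from fit import fit
p,d,P=snap("wrist","w6"); s=bot.read_state(); print(s["tcp_pos"],s["ee_rot"])
w=P[...,2]
for a,b in((94,106),(60,90)):
    m=(w>a)&(w<b)&(np.hypot(P[...,0]-668,P[...,1]+49)<45); print(m.sum(), cv2.minEnclosingCircle(P[m][:,:2].astype(np.float32)) if m.any() else 0)
g=(w>50)&(w<63)&(np.hypot(P[...,0]-587,P[...,1]+39)<30); print("grip",cv2.minAreaRect(P[g][:,:2].astype(np.float32)))
snap("top","t6")
for n in("w6","t6"):
    try: fit(n)
    except Exception as e: print(e)
E
```

```text
time: 11.05
tcp_pos: [587.3, -39.3, 26.2]
ee_rot: [-3.141, -0.005, 3.052]
wrist_force: [-6.7, 0.5, 9.5]
width: 0.154
finger_force: 40.0
time: 12.15
tcp_pos: [590.4, -39.2, 231.9]
ee_rot: [3.14, 0.002, 3.051]
wrist_force: [-0.1, -0.6, -0.7]
width: 0.574
finger_force: 0.0
[589.52521712 -39.34619295 230.22592952] [ 3.14103299e+00 -1.28061475e-03  3.05108666e+00]
170 ((663.9820556640625, -45.53620910644531), 14.513810157775879)
942 ((669.1241455078125, -45.84345245361328), 29.863544464111328)
grip ((587.61767578125, -38.0025634765625), (14.76559829711914, 28.257444381713867), 85.14551544189453)
sled ((636.57958984375, -42.4770622253418), (96.09400177001953, 132.7982635498047), 84.69304656982422) 8.204048731126193
grip [586.22986549 -38.14969298  57.22635942] ((587.4287109375, -37.946128845214844), (14.74832534790039, 28.68215560913086), 84.85028839111328) 290
stand n 1632
rail [ 603.4959754  -115.55719616   12.26616795] [703.00874027  29.43222316  29.97029589] 144
jar top (663.9820556640625, -45.53620910644531) 14.513810157775879 [658.84713635 -44.38264483  97.28403373] 170
cap (482.31744384765625, -315.1760559082031) 25.68018913269043 [ 482.3497552  -313.58179305   42.35037989] 871
sled ((601.380615234375, -40.123748779296875), (96.45834350585938, 64.10496520996094), 80.90156555175781) 7.442126366724324
grip [577.75159807 -37.75067572  55.80515585] ((324.7143249511719, -25.97035026550293), (28.009145736694336, 544.4794921875), 88.45158386230469) 40
stand n 63
rail [ 605.39999246 -114.01615851   12.19588116] [715.21422237  28.99735194  29.00212759] 23
cap (481.8055419921875, -316.92974853515625) 25.204105377197266 [ 481.8633097  -316.33336643   41.91167086] 156
```

View pics/w6.png

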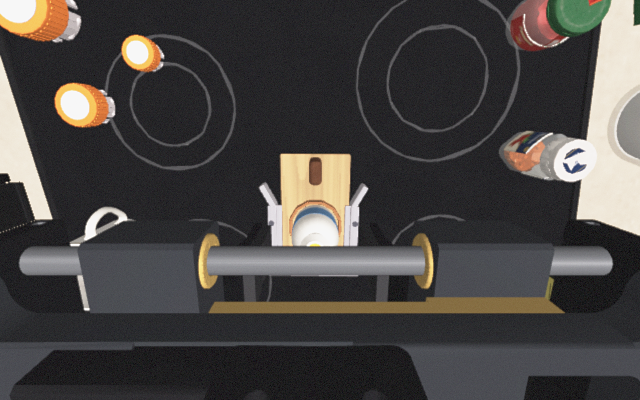

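The sled is home: grip at (587.5,−38.0), touching the stop where predicted. The picture shows the sled between the rails at (315,200) and the jar at (315,225), partly hidden. I shift forward a little to see the jar mouth unobstructed.

```bash
python3 -m pendant '[{"slide":[-30,0,0],"twist":0},{"slide":[-40,0,0],"twist":0},{"slide":[-20,0,0],"twist":0},{"slide":[0,0,0],"twist":0},{"slide":[0,0,0],"twist":0},{"slide":[0,0,0],"twist":0}]'
python3 - <<'E'
from h import *
p,d,P=snap("wrist","w7"); s=bot.read_state(); print(s["tcp_pos"],s["ee_rot"])
w=P[...,2]; h=cv2.cvtColor(p,cv2.COLOR_RGB2HSV)
r=np.hypot(P[...,0]-669,P[...,1]+46)
for a,b in((95,106),(86,94),(76,90),(60,72),(14,24)):
    m=(w>a)&(w<b)&(r<45); Q=P[m][:,:2].astype(np.float32); print(a,m.sum(), cv2.minEnclosingCircle(Q) if m.any() else 0, np.median(P[m],0))
C=cam("wrist"); print([np.median(w[(r<12)&(w>80)])])
# image-based mouth
v,u=np.nonzero((r<60)&(w>60)); print(u.min(),u.max(),v.min(),v.max())
cv2.imwrite("pics/c7.png",cv2.resize(p[max(0,v.min()-25):v.max()+25,u.min()-30:u.max()+30,::-1],None,fx=5,fy=5,interpolation=cv2.INTER_CUBIC)[:600,:800])
for l in("jar_mouth","jar","cap"): print(l,[(x["centre"],x["p"]) for x in bot.spot_in(l,"wrist")[:2]])
E
```

```text
time: 12.85
tcp_pos: [678.6, -47.7, 230.4]
ee_rot: [-3.141, -0.002, 3.051]
wrist_force: [0.1, 0.2, -0.4]
width: 0.572
finger_force: 0.0
[678.70022768 -47.64614202 231.03665543] [-3.14141184e+00 -8.63539951e-04  3.05148970e+00]
95 381 ((669.0254516601562, -45.986419677734375), 15.770608901977539) [667.89435291 -45.82082327  98.74712818]
86 190 ((669.3929443359375, -45.74985885620117), 17.996673583984375) [670.09140727 -45.86862117  92.39930002]
76 278 ((668.5543212890625, -45.93589401245117), 20.37706184387207) [669.31090891 -45.85609785  80.98158524]
60 676 ((669.3049926757812, -45.765995025634766), 29.930227279663086) [661.27907719 -44.84058831  67.83101719]
14 398 ((669.277587890625, -41.85441970825195), 41.03487014770508) [652.59116209 -34.15651695  19.62115364]
[np.float64(88.10188594384124)]
4 622 144 399
jar_mouth [([317.0, 166.7], 0.85)]
jar [([314.1, 167.6], 0.7), ([450.7, 210.0], 0.22)]
cap [([69.0, 26.2], 0.71)]
```

View pics/c7.png

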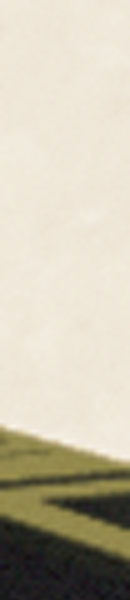

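The crop was cut badly and shows only stray gripper parts. The numbers suffice: the jar mouth circles at four heights agree at (669.2,−45.9), with the rim at ~99–100 mm. Now I go to the same relative view over the cap, so that camera bias cancels.

```bash
python3 -m pendant '[{"slide":[10,-17,0],"twist":0},{"slide":[20,-35,0],"twist":0},{"slide":[20,-36,0],"twist":0},{"slide":[20,-36,0],"twist":0},{"slide":[20,-36,0],"twist":0},{"slide":[20,-35,0],"twist":0},{"slide":[20,-35,0],"twist":0},{"slide":[20,-35,0],"twist":0},{"slide":[12,-20,0],"twist":0},{"slide":[0,0,0],"twist":0},{"slide":[0,0,0],"twist":0},{"slide":[0,0,0],"twist":0}]' 75
python3 - <<'E'
from h import *
p,d,P=snap("wrist","w8"); s=bot.read_state(); print(s["tcp_pos"],s["ee_rot"])
w=P[...,2]; r=np.hypot(P[...,0]-482,P[...,1]+315)
for a,b in((36,48),(20,36)):
    m=(w>a)&(w<b)&(r<36); Q=P[m][:,:2].astype(np.float32); print(a,m.sum(), cv2.minEnclosingCircle(Q), np.median(P[m],0))
P=np.load("pics/scene0.npz")["P"]; m=(P[...,2]>130)&(np.abs(P[...,0]-669)<120)&(np.abs(P[...,1]+46)<200)
Q=P[m]; print("tall near jar",np.percentile(Q,[1,50,99],axis=0).round())
E
```

```text
time: 14.25
tcp_pos: [492.7, -316.5, 231.4]
ee_rot: [-3.142, 0.001, 3.052]
wrist_force: [0.6, -0.2, -0.3]
width: 0.859
finger_force: 0.0
[ 492.90784699 -316.25201249  231.28305875] [3.14151481e+00 3.70576731e-04 3.05230337e+00]
36 1235 ((481.9802551269531, -316.21246337890625), 25.393945693969727) [ 481.18052321 -316.06633556   42.50654991]
20 27 ((472.99017333984375, -313.86004638671875), 23.282716751098633) [ 459.10658895 -312.61512249   30.81758829]
tall near jar [[729.  82. 131.]
 [756. 129. 151.]
 [788. 153. 173.]]
```

```bash
python3 -m pendant '[{"slide":[5,-1,20],"twist":0},{"slide":[6,0,45],"twist":0},{"slide":[0,0,45],"twist":0},{"slide":[0,0,45],"twist":0},{"slide":[0,0,35],"twist":0},{"slide":[0,0,18],"twist":0},{"slide":[0,0,11],"twist":0},{"slide":[0,0,0],"twist":0},{"slide":[0,0,0],"twist":0}]'
python3 -m pendant '[{"slide":[0,0,0],"twist":0},{"slide":[0,0,0],"twist":0},{"slide":[0,0,0],"twist":0},{"slide":[0,0,0],"twist":0},{"slide":[0,0,0],"twist":0},{"slide":[0,0,0],"twist":0}]' 30 50
```

```text
time: 15.2
tcp_pos: [482.7, -317.0, 13.1]
ee_rot: [-3.141, 0.002, 3.052]
wrist_force: [-0.0, -0.8, 0.1]
width: 0.861
finger_force: 0.0
time: 15.8
tcp_pos: [481.5, -317.0, 12.2]
ee_rot: [-3.142, 0.0, 3.051]
wrist_force: [0.2, 0.3, 0.5]
width: 0.407
finger_force: 0.0
```

Run:
```python
from h import *
p,d,P=snap("wrist","w9"); s=bot.read_state(); print(s["tcp_pos"],s["width"],s["finger_force"],s["wrist_force"])
p2,_,P2=snap("top","t9"); h=cv2.cvtColor(p2,cv2.COLOR_RGB2HSV)
a=p; b=cv2.resize(p2[200:300,330:440],None,fx=4,fy=4); b=b[:400]
cv2.imwrite("pics/c9.png",np.hstack([a[:,160:480],b[:,:440]])[:,:,::-1])
```

```text
[ 481.50583523 -316.95255392   12.18525951] 0.38362138779971033 0.0 [-0.35880922 -0.58355317  0.77765093]
```

View pics/c9.png

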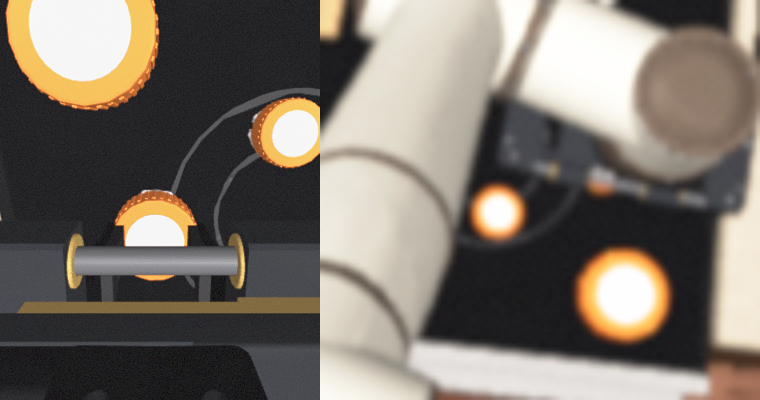

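The left half shows the crown (centre ≈(155,238) in the crop) centred between the fingers. The reading says 33 mm and no force, so I check the depth and let it settle.

```bash
python3 -m pendant '[{"slide":[0,0,0],"twist":0},{"slide":[0,0,0],"twist":0}]'
python3 - <<'E'
from h import *
p,d,P=snap("wrist","w10"); w=P[...,2]; h=cv2.cvtColor(p,cv2.COLOR_RGB2HSV)
for nm in("w9","w10"):
    z=np.load(f"pics/{nm}.npz");P=z["P"];p=z["p"];w=P[...,2];h=cv2.cvtColor(p,cv2.COLOR_RGB2HSV)
    for v in (200,215,230,240): 
        print(nm,v,[(u,*P[v,u].round().astype(int)) for u in (270,278,284,300,315,330,346,352,360) if not np.isnan(P[v,u,0])])
    m=(np.hypot(P[...,0]-481,P[...,1]+316)<40)&(h[...,1]>100)&(w>15)&(w<60); print(np.percentile(P[m],[1,50,99],axis=0).round(1))
E
```

```text
time: 16.1
tcp_pos: [481.5, -316.9, 12.1]
ee_rot: [3.142, -0.0, 3.051]
wrist_force: [-0.6, -0.2, -0.7]
width: 0.349
finger_force: 0.0
w9 200 [(270, np.int64(466), np.int64(-346), np.int64(-1)), (278, np.int64(467), np.int64(-341), np.int64(-1)), (284, np.int64(467), np.int64(-336), np.int64(-1)), (300, np.int64(458), np.int64(-323), np.int64(38)), (315, np.int64(458), np.int64(-314), np.int64(41)), (330, np.int64(459), np.int64(-306), np.int64(39)), (346, np.int64(471), np.int64(-294), np.int64(0)), (352, np.int64(471), np.int64(-290), np.int64(0)), (360, np.int64(472), np.int64(-284), np.int64(0))]
w9 215 [(270, np.int64(477), np.int64(-348), np.int64(-1)), (278, np.int64(468), np.int64(-337), np.int64(32)), (300, np.int64(466), np.int64(-323), np.int64(42)), (315, np.int64(466), np.int64(-315), np.int64(43)), (330, np.int64(467), np.int64(-306), np.int64(43)), (346, np.int64(468), np.int64(-298), np.int64(42)), (352, np.int64(471), np.int64(-293), np.int64(35)), (360, np.int64(483), np.int64(-285), np.int64(0))]
w9 230 [(270, np.int64(468), np.int64(-338), np.int64(56)), (278, np.i
[... 2231 characters left out ...]
 np.int64(473), np.int64(-299), np.int64(52)), (352, np.int64(474), np.int64(-296), np.int64(50)), (360, np.int64(473), np.int64(-292), np.int64(55))]
w10 240 [(270, np.int64(469), np.int64(-337), np.int64(68)), (278, np.int64(470), np.int64(-333), np.int64(66)), (284, np.int64(470), np.int64(-330), np.int64(67)), (300, np.int64(480), np.int64(-324), np.int64(43)), (315, np.int64(481), np.int64(-316), np.int64(43)), (330, np.int64(482), np.int64(-308), np.int64(42)), (346, np.int64(474), np.int64(-300), np.int64(62)), (352, np.int64(474), np.int64(-297), np.int64(65)), (360, np.int64(472), np.int64(-294), np.int64(69))]
[[ 456.9 -336.6   22.7]
 [ 464.1 -314.8   41.7]
 [ 505.6 -293.9   44.9]]
```

```bash
python3 -m pendant '[{"slide":[0,0,0],"twist":0},{"slide":[0,0,0],"twist":0},{"slide":[0,0,0],"twist":0}]' 20 30
python3 - <<'E'
from h import *
p,d,P=snap("wrist","w11"); s=bot.read_state(); print(s["width"],s["finger_force"])
cv2.imwrite("pics/w11.png",cv2.resize(p[150:330,200:440,::-1],None,fx=3,fy=3,interpolation=cv2.INTER_CUBIC))
E
```

```text
time: 16.45
tcp_pos: [481.6, -316.9, 12.1]
ee_rot: [-3.142, 0.0, 3.051]
wrist_force: [-0.0, -0.2, -0.1]
width: 0.241
finger_force: 0.0
0.23699818461456823 0.0
```

View pics/w11.png

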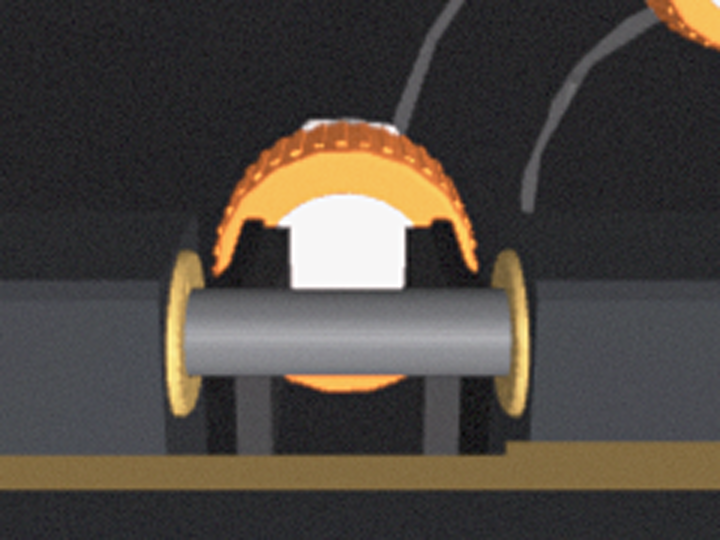

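The fingers pass visibly into the crown without any force. I test whether this object is tangible with a small sideways nudge.

```bash
python3 -m pendant '[{"slide":[0,-5,0],"twist":0},{"slide":[0,-5,0],"twist":0},{"slide":[0,-5,0],"twist":0},{"slide":[0,0,0],"twist":0},{"slide":[0,0,0],"twist":0}]'
cat > orange.py <<'E'
from h import *
def run(nm,cam_="wrist"):
    p,d,P=snap(cam_,nm); s=bot.read_state(); print("tcp",s["tcp_pos"].round(1),s["width"].round(3) if hasattr(s["width"],"round") else s["width"],s["finger_force"],s["wrist_force"].round(1))
    w=P[...,2];h=cv2.cvtColor(p,cv2.COLOR_RGB2HSV)
    for n,x,y,rr,a,b in(("mid",482,-316,50,36,48),("small",432,-228,32,24,40),("large",378,-328,50,52,68)):
        m=(w>a)&(w<b)&(np.hypot(P[...,0]-x,P[...,1]-y)<rr)&(h[...,2]>120)
        if m.sum()>20: print(n,m.sum(),cv2.minEnclosingCircle(P[m][:,:2].astype(np.float32)),np.median(P[m],0).round(1), np.percentile(P[m],[1,99],axis=0).round(1).tolist())
E
python3 -c "
from orange import *
run('w12')"
```

```text
time: 17.0
tcp_pos: [480.1, -332.1, 12.1]
ee_rot: [3.142, 0.0, 3.051]
wrist_force: [-0.5, 1.1, -1.3]
width: 0.232
finger_force: 0.0
tcp [ 480.1 -331.9   12.1] 0.22747123581702286 6.123429784565815e-05 [ 0.6 -0.2 -0.1]
mid 2577 ((481.386474609375, -316.42254638671875), 25.072330474853516) [ 468.9 -321.4   42.3] [[457.5, -340.0, 36.7], [503.3, -296.8, 44.2]]
small 4048 ((429.5296325683594, -234.36016845703125), 19.615571975708008) [ 428.7 -236.2   32.3] [[411.4, -253.0, 24.8], [447.0, -217.1, 34.1]]
large 13264 ((374.7056884765625, -338.56036376953125), 33.639305114746094) [ 380.3 -339.6   57. ] [[361.7, -369.8, 54.0], [404.7, -307.7, 58.9]]
```

```bash
python3 -m pendant '[{"slide":[0,0,-30],"twist":0},{"slide":[0,0,-30],"twist":0},{"slide":[0,15,0],"twist":0},{"slide":[0,0,0],"twist":0}]' 0 20
python3 -m pendant '[{"slide":[0,0,15],"twist":0},{"slide":[0,0,10],"twist":0},{"slide":[0,0,8],"twist":0},{"slide":[0,0,0],"twist":0}]'
python3 -c "
from orange import *
run('w13')"
```

```text
time: 17.45
tcp_pos: [481.8, -315.6, 72.8]
ee_rot: [3.141, 0.001, 3.052]
wrist_force: [-0.2, 0.4, 0.1]
width: 0.02
finger_force: 0.0
time: 17.85
tcp_pos: [480.1, -316.5, 37.1]
ee_rot: [3.14, -0.004, 3.051]
wrist_force: [0.2, 0.8, 0.7]
width: 0.009
finger_force: 0.0
tcp [ 480.8 -316.8   38. ] 0.004287796496904146 0.0 [ 0.2  0.7 -0.5]
mid 1867 ((475.91851806640625, -315.1646728515625), 24.413724899291992) [ 468.5 -314.8   42.3] [[457.5, -337.4, 36.6], [478.6, -293.3, 44.1]]
small 2997 ((429.2988586425781, -234.18751525878906), 19.508737564086914) [ 428.7 -235.6   32.4] [[411.5, -252.7, 25.3], [447.0, -217.1, 34.1]]
large 11814 ((373.4049072265625, -338.73193359375), 33.868797302246094) [ 375.8 -338.9   57. ] [[352.6, -369.4, 54.1], [404.3, -307.8, 58.9]]
```

The object is intangible: the fingertip stands inside its top with no force. I touch-test the neighbours gently from above.

```bash
python3 -m pendant '[{"slide":[0,0,-32],"twist":0},{"slide":[28,41,0],"twist":0},{"slide":[29,41,0],"twist":0},{"slide":[0,0,0],"twist":0},{"slide":[0,0,15],"twist":0},{"slide":[0,0,15],"twist":0},{"slide":[0,0,5],"twist":0},{"slide":[0,0,5],"twist":0},{"slide":[0,0,0],"twist":0}]'
python3 -c "
from orange import *
run('w14')"
```

```text
time: 18.8
tcp_pos: [432.3, -230.5, 31.0]
ee_rot: [-3.142, -0.0, 3.051]
wrist_force: [-0.6, -0.3, -0.3]
width: 0.008
finger_force: 0.0
tcp [ 432.6 -230.6   31.3] 0.0014601671043632217 0.0 [ 0.7  0.3 -0.4]
mid 529 ((465.4797058105469, -328.5946044921875), 12.470003128051758) [ 467.4 -326.6   42.2] [[458.1, -337.6, 37.5], [474.9, -319.4, 43.8]]
small 1528 ((426.503662109375, -233.4761962890625), 19.035593032836914) [ 421.5 -232.5   32.2] [[410.6, -251.3, 24.7], [432.4, -215.9, 34.0]]
large 11810 ((372.8445129394531, -338.77947998046875), 34.248836517333984) [ 371.4 -336.7   56.8] [[342.1, -368.9, 52.8], [403.3, -306.7, 58.7]]
```

```bash
python3 -m pendant '[{"slide":[0,0,3],"twist":0},{"slide":[0,0,3],"twist":0},{"slide":[0,0,0],"twist":0}]'
```

```text
time: 19.15
tcp_pos: [432.1, -230.3, 24.9]
ee_rot: [3.142, -0.001, 3.051]
wrist_force: [0.3, 0.8, -0.7]
width: 0.006
finger_force: 0.0
```

```bash
python3 -m pendant '[{"slide":[0,0,-30],"twist":0},{"slide":[0,0,-30],"twist":0},{"slide":[15,-35,0],"twist":0},{"slide":[15,-35,0],"twist":0},{"slide":[16,-35,0],"twist":0},{"slide":[0,0,0],"twist":0},{"slide":[0,0,15],"twist":0},{"slide":[0,0,6],"twist":0},{"slide":[0,0,4],"twist":0},{"slide":[0,0,4],"twist":0},{"slide":[0,0,0],"twist":0},{"slide":[0,0,0],"twist":0}]'
python3 -c "
from orange import *
run('w15')"
```

```text
time: 20.35
tcp_pos: [377.3, -330.6, 56.3]
ee_rot: [-3.141, 0.0, 3.052]
wrist_force: [0.2, 0.6, 0.2]
width: 0.004
finger_force: 0.0
tcp [ 377.4 -330.7   56.4] 0.005835114562888173 0.0 [ 0.5 -0.4 -0.5]
small 158 ((428.88885498046875, -230.23086547851562), 18.379789352416992) [ 440.1 -226.7   31.9] [[410.8, -230.8, 25.3], [446.8, -219.3, 33.8]]
large 4327 ((371.2271423339844, -338.9573669433594), 33.31580352783203) [ 359.7 -336.6   56.8] [[340.7, -369.0, 52.8], [376.7, -307.7, 58.7]]
```

```bash
python3 -m pendant '[{"slide":[0,0,4],"twist":0},{"slide":[0,0,4],"twist":0},{"slide":[0,0,0],"twist":0}]'
```

```text
time: 20.7
tcp_pos: [376.5, -330.5, 47.5]
ee_rot: [3.141, -0.001, 3.051]
wrist_force: [0.0, 0.3, 0.7]
width: 0.008
finger_force: 0.0
```

```bash
python3 -m pendant '[{"slide":[0,0,-30],"twist":0},{"slide":[0,0,-40],"twist":0},{"slide":[0,0,-40],"twist":0},{"slide":[0,0,0],"twist":0},{"slide":[0,0,0],"twist":0},{"slide":[0,0,0],"twist":0}]' 87 30
python3 -c "
from orange import *
run('w16')
for n in ('w8','w6','w1'):
    z=np.load(f'pics/{n}.npz');P=z['P'];p=z['p'];w=P[...,2];h=cv2.cvtColor(p,cv2.COLOR_RGB2HSV)
    for nm,x,y,rr,a,b in(('mid',482,-316,35,36,48),('small',432,-228,32,24,40),('large',378,-328,45,50,68)):
        m=(w>a)&(w<b)&(np.hypot(P[...,0]-x,P[...,1]-y)<rr)
        if m.sum()>20: print(n,nm,m.sum(),cv2.minEnclosingCircle(P[m][:,:2].astype(np.float32)),np.median(P[m],0).round(1))
        m=(h[...,1]<50)&(h[...,2]>120)&(w>2)&(w<22)&(np.hypot(P[...,0]-x,P[...,1]-y)<rr); print('  skirt',m.sum(),np.percentile(P[m],[2,98],axis=0).round(1).tolist() if m.sum()>3 else '')
"
```

```text
time: 21.3
tcp_pos: [376.1, -330.2, 157.0]
ee_rot: [3.14, -0.002, 3.051]
wrist_force: [0.2, 0.3, 0.3]
width: 0.466
finger_force: 0.0
tcp [ 376.  -330.2  156.7] 0.5153903170013787 0.0 [-0.3 -0.5  0. ]
mid 811 ((484.4071350097656, -316.7895202636719), 24.59878158569336) [ 489.  -317.5   42.5] [[476.7, -339.9, 40.4], [505.3, -293.8, 44.4]]
small 528 ((428.7233581542969, -234.2308807373047), 19.32571792602539) [ 420.2 -239.8   32. ] [[410.3, -252.9, 24.7], [441.4, -217.6, 34.0]]
large 3478 ((372.75390625, -338.8081970214844), 33.889190673828125) [ 371.2 -338.6   56.8] [[341.4, -369.6, 53.6], [403.1, -307.9, 58.8]]
w8 mid 1235 ((481.9802551269531, -316.21246337890625), 25.393945693969727) [ 481.2 -316.1   42.5]
  skirt 0 
w8 small 778 ((429.366943359375, -233.95993041992188), 19.427915573120117) [ 429.1 -234.6   32.4]
  skirt 0 
w8 large 2949 ((373.09326171875, -338.81097412109375), 34.07284164428711) [ 373.  -338.5   56.8]
  skirt 0 
w6 mid 1527 ((482.31744384765625, -315.1760559082031), 25.68018913269043) [ 482.1 -313.1   42.2]
  skirt 150 [[463.6, -309.5, 2.4], [503.3, -294.0, 13.1]]
w6 small 978 ((429.4776916503906, -233.236572265625), 19.676559448242188) [ 430.1 -231.5   32.1]
  skirt 57 [[419.4, -232.7, 2.1], [445.8, -216.9, 8.4]]
w6 large 1641 ((386.93231201171875, -332.5841369628906), 30.68837547302246) [ 389.  -332.8   56.5]
  skirt 418 [[361.4, -344.1, 2.9], [401.4, -310.0, 19.6]]
w1 mid 1126 ((482.13018798828125, -315.2138671875), 25.5793399810791) [ 481.9 -313.1   42.1]
  skirt 100 [[464.1, -308.6, 2.2], [502.5, -294.2, 13.1]]
w1 small 733 ((429.57635498046875, -233.0425262451172), 19.396982192993164) [ 429.8 -231.3   32. ]
  skirt 31 [[417.2, -224.8, 2.1], [443.1, -216.6, 7.8]]
w1 large 2570 ((373.4608154296875, -337.7549743652344), 34.29701232910156) [ 373.5 -335.1   56.6]
  skirt 281 [[352.6, -340.2, 2.4], [400.4, -309.5, 18.6]]
```

```bash
python3 -m pendant '[{"slide":[2,-9,0],"twist":0},{"slide":[0,0,20],"twist":0},{"slide":[0,0,40],"twist":0},{"slide":[0,0,40],"twist":0},{"slide":[0,0,20],"twist":0},{"slide":[0,0,10],"twist":0},{"slide":[0,0,0],"twist":0}]'
python3 -m pendant '[{"slide":[0,0,0],"twist":0},{"slide":[0,0,0],"twist":0},{"slide":[0,0,0],"twist":0},{"slide":[0,0,0],"twist":0},{"slide":[0,0,0],"twist":0},{"slide":[0,0,0],"twist":0}]' 35 30
```

```text
time: 22.05
tcp_pos: [373.1, -339.4, 26.5]
ee_rot: [3.14, -0.004, 3.051]
wrist_force: [0.2, 0.6, 0.3]
width: 0.99
finger_force: 0.0
time: 22.65
tcp_pos: [374.3, -339.5, 28.4]
ee_rot: [-3.141, 0.001, 3.051]
wrist_force: [-0.1, 0.1, -0.3]
width: 0.542
finger_force: 0.0
```

```bash
python3 -m pendant '[{"slide":[0,0,-40],"twist":0},{"slide":[-15,37,-10],"twist":0},{"slide":[-15,37,0],"twist":0},{"slide":[-16,37,0],"twist":0},{"slide":[0,0,30],"twist":0},{"slide":[0,0,25],"twist":0},{"slide":[0,0,15],"twist":0},{"slide":[0,0,0],"twist":0},{"slide":[0,0,0],"twist":0}]' 65
python3 -m pendant '[{"slide":[0,0,0],"twist":0},{"slide":[0,0,0],"twist":0},{"slide":[0,0,0],"twist":0},{"slide":[0,0,0],"twist":0},{"slide":[0,0,0],"twist":0},{"slide":[0,0,0],"twist":0}]' 20 30
```

```text
time: 23.55
tcp_pos: [430.3, -233.2, 8.4]
ee_rot: [-3.141, 0.0, 3.052]
wrist_force: [0.4, 0.9, -0.5]
width: 0.747
finger_force: 0.0
time: 24.15
tcp_pos: [430.0, -233.1, 8.2]
ee_rot: [-3.142, 0.0, 3.051]
wrist_force: [-0.8, -0.2, 0.2]
width: 0.29
finger_force: 0.0
```

All three orange things gave no contact. I retry the middle one once more, at a slightly different height and with the full closing command, to rule out a bad grasp.

```bash
python3 -m pendant '[{"slide":[0,0,-35],"twist":0},{"slide":[0,0,-40],"twist":0},{"slide":[-29,-39,0],"twist":0},{"slide":[-30,-39,0],"twist":0},{"slide":[0,0,0],"twist":0},{"slide":[0,0,30],"twist":0},{"slide":[0,0,25],"twist":0},{"slide":[0,0,12],"twist":0},{"slide":[0,0,0],"twist":0}]' 80
python3 -m pendant '[{"slide":[0,0,0],"twist":0},{"slide":[0,0,0],"twist":0},{"slide":[0,0,0],"twist":0},{"slide":[0,0,0],"twist":0},{"slide":[0,0,0],"twist":0}]' 0 50
python3 -c "
from orange import *
run('w17'); run('s17','scene'); run('t17','top')
for n in('scene','top'):
    print(n,[(x['centre'],round(x['p'],2)) for x in bot.spot_in('cap',n)])
a=np.load('pics/scene0.npz');b=np.load('pics/s17.npz')
for nm,q in(('0',a),('17',b)):
    h=cv2.cvtColor(q['p'],cv2.COLOR_RGB2HSV); m=((h[...,0]>3)&(h[...,0]<18)&(h[...,1]>170)&(h[...,2]>200)).astype(np.uint8)
    n,l,s,c=cv2.connectedComponentsWithStats(m)
    print(nm,[(c[i].round().tolist(),int(s[i,4]),np.nanmedian(q['P'][l==i],0).round().tolist()) for i in range(1,n) if s[i,4]>15])
"
```

```text
time: 25.05
tcp_pos: [480.1, -315.3, 14.3]
ee_rot: [3.14, -0.005, 3.051]
wrist_force: [0.1, 0.0, 0.4]
width: 0.906
finger_force: 0.0
time: 25.55
tcp_pos: [482.0, -316.2, 16.7]
ee_rot: [-3.141, 0.001, 3.051]
wrist_force: [-0.2, -0.6, 0.7]
width: 0.549
finger_force: 0.0
tcp [ 481.9 -316.2   16.6] 0.5023445351044205 0.0 [ 0.1 -0.7  0.3]
mid 3605 ((480.2901306152344, -315.6161193847656), 25.330604553222656) [ 473.3 -315.1   42.5] [[457.7, -338.8, 37.2], [487.6, -292.7, 44.2]]
small 3763 ((429.4654235839844, -234.41342163085938), 19.486083984375) [ 428.8 -235.7   32.4] [[411.4, -252.8, 25.4], [447.0, -217.0, 34.0]]
large 12869 ((373.5580139160156, -338.77752685546875), 33.79078674316406) [ 379.8 -339.2   57. ] [[360.8, -369.7, 53.5], [404.6, -307.6, 58.9]]
tcp [ 481.8 -316.1   16.4] 0.46334076296894705 0.0 [ 0.3 -0.9  0.5]
mid 73 ((473.79974365234375, -323.1241455078125), 24.929794311523438) [ 470.3 -326.2   41.2] [[455.2, -339.8, 37.1], [492.5, -305.7, 47.5]]
large 346 ((373.6726379394531, -337.23388671875), 35.55817413330078) [ 370.1 -335.2   56. ] [[339.7, -367.6, 52.2], [402.5, -305.2, 60.1]]
tcp [ 481.8 -316.2   16.3] 0.413849935873472 0.0 [ 0.1 -0.9 -0.6]
small 104 ((429.4146728515625, -234.74925231933594), 19.210128784179688) [ 428.5 -234.    31.9] [[412.5, -251.5, 24.3], [446.6, -217.6, 38.6]]
large 321 ((372.11285400390625, -339.6549377441406), 33.37753677368164) [ 372.7 -338.6   57.1] [[341.5, -369.9, 52.4], [402.7, -307.8, 64.5]]
scene [([449.2, 208.3], 0.96)]
top [([374.8, 253.2], 0.6), ([405.1, 272.4], 0.6), ([327.5, 177.2], 0.25)]
0 [([545.0, 75.0], 224, [554.0, -930.0, 152.0]), ([413.0, 190.0], 132, [468.0, -302.0, 36.0]), ([402.0, 214.0], 68, [421.0, -222.0, 29.0])]
17 [([545.0, 75.0], 227, [554.0, -931.0, 152.0]), ([420.0, 189.0], 40, [460.0, -322.0, 38.0]), ([447.0, 207.0], 259, [358.0, -319.0, 48.0])]
```

```bash
python3 -m pendant '[{"slide":[0,0,6],"twist":0},{"slide":[0,0,5],"twist":0},{"slide":[0,0,3],"twist":0},{"slide":[0,0,2],"twist":0},{"slide":[0,0,2],"twist":0},{"slide":[0,0,0],"twist":0}]'
```

```text
time: 26.4
tcp_pos: [486.2, -316.8, 11.2]
ee_rot: [-3.137, 0.009, 3.057]
wrist_force: [-12.2, 19.2, 66.2]
width: 0.004
finger_force: 33.7
```

```bash
python3 -m pendant '[{"slide":[0,0,-15],"twist":0},{"slide":[0,0,0],"twist":0}]'
python3 -c "
from orange import *
run('w18')"
```

```text
time: 26.6
tcp_pos: [483.9, -316.5, 16.4]
ee_rot: [-3.14, 0.007, 3.052]
wrist_force: [0.2, -0.6, 0.9]
width: 0.009
finger_force: 0.0
tcp [ 482.6 -316.2   14.4] 0.00024365778038164007 0.0 [ 0.2  0.1 -0.7]
mid 1726 ((473.57489013671875, -320.06103515625), 23.673664093017578) [ 466.6 -318.1   42.2] [[458.0, -340.2, 36.7], [475.0, -298.7, 46.0]]
small 3821 ((429.5335388183594, -234.49766540527344), 19.4420166015625) [ 428.7 -235.8   32.4] [[411.5, -252.8, 25.4], [447.1, -217.1, 34.1]]
large 12439 ((373.69500732421875, -338.88201904296875), 33.88328170776367) [ 380.8 -339.3   57. ] [[362.7, -369.7, 53.8], [404.8, -307.4, 58.9]]
```

Something rigid is met at z≈11, so I probe gently to find where contact begins.

```bash
for i in 1 2 3; do python3 -m pendant '[{"slide":[0,0,2],"twist":0},{"slide":[0,0,0],"twist":0}]' | egrep 'tcp_pos|wrist|finger'; done
python3 -m pendant '[{"slide":[0,0,-40],"twist":0},{"slide":[30,0,-20],"twist":0},{"slide":[30,0,0],"twist":0},{"slide":[0,0,40],"twist":0},{"slide":[0,0,20],"twist":0},{"slide":[0,0,4],"twist":0},{"slide":[0,0,0],"twist":0}]'
```

```text
tcp_pos: [481.9, -316.3, 11.9]
wrist_force: [-1.6, 3.2, 14.4]
finger_force: 7.0
tcp_pos: [482.1, -316.4, 11.7]
wrist_force: [-4.5, 6.1, 23.5]
finger_force: 12.0
tcp_pos: [482.2, -316.5, 11.6]
wrist_force: [-7.0, 9.0, 33.1]
finger_force: 16.9
time: 27.95
tcp_pos: [421.1, -310.6, 1.6]
ee_rot: [3.141, -0.004, 3.051]
wrist_force: [0.4, 1.7, 0.1]
width: 0.006
finger_force: 0.0
```

Contact comes at TCP z≈12 on the crown (top at 42), with no contact at 1.6 elsewhere. So the real fingertips seem to end about 30 mm behind the reported TCP, and the objects are not intangible. I check the tips in the depth images already taken.

```bash
python3 -c "
from h import *
for n,t in(('w16',(376,-330.2,156.7)),('w7',(678.7,-47.6,231)),('w1',(554.1,-55.4,256.2)),('w6',(589.5,-39.3,230.2))):
    P=np.load(f'pics/{n}.npz')['P']; D=P-np.array(t); yaw=3.051 if n!='w1' else 2.844
    x=D[...,0]*np.cos(yaw)+D[...,1]*np.sin(yaw); y=D[...,0]*np.sin(yaw)-D[...,1]*np.cos(yaw); h=D[...,2]
    m=(abs(x)<16)&(abs(y)<60)&(h>-25)&(h<140); b=[0]
    print(n,m.sum(),[(k,int((m&(h>k)&(h<=k+6)).sum())) for k in range(-20,70,6)], 'x,y of lowest', np.c_[x[m],y[m],h[m]][np.argsort(h[m])[:5]].round(0).tolist())
"
```

```text
w16 4812 [(-20, 0), (-14, 0), (-8, 0), (-2, 0), (4, 0), (10, 0), (16, 0), (22, 0), (28, 92), (34, 183), (40, 193), (46, 194), (52, 252), (58, 154), (64, 46)] x,y of lowest [[11.0, 29.0, 30.0], [11.0, 28.0, 30.0], [11.0, -25.0, 31.0], [9.0, 23.0, 31.0], [9.0, 24.0, 31.0]]
w7 5550 [(-20, 0), (-14, 0), (-8, 0), (-2, 0), (4, 0), (10, 0), (16, 0), (22, 0), (28, 129), (34, 197), (40, 199), (46, 210), (52, 266), (58, 131), (64, 74)] x,y of lowest [[4.0, -24.0, 29.0], [11.0, 33.0, 29.0], [9.0, -26.0, 29.0], [9.0, -25.0, 29.0], [5.0, -24.0, 30.0]]
w1 6737 [(-20, 0), (-14, 0), (-8, 0), (-2, 0), (4, 0), (10, 0), (16, 0), (22, 0), (28, 128), (34, 217), (40, 223), (46, 228), (52, 279), (58, 180), (64, 85)] x,y of lowest [[11.0, -41.0, 29.0], [8.0, -34.0, 30.0], [11.0, -41.0, 30.0], [8.0, -34.0, 30.0], [10.0, 37.0, 30.0]]
w6 5600 [(-20, 0), (-14, 0), (-8, 0), (-2, 0), (4, 0), (10, 0), (16, 0), (22, 0), (28, 54), (34, 195), (40, 197), (46, 211), (52, 235), (58, 219), (64, 53)] x,y of lowest [[10.0, 34.0, 31.0], [8.0, 28.0, 31.0], [5.0, -24.0, 32.0], [10.0, -30.0, 32.0], [10.0, -31.0, 32.0]]
```

Confirmed in four images: the fingertips end 30 mm behind the reported TCP, so the true grasp point is 48.7 mm behind it. All further heights use that. I re-measure the cap from the same relative view as the jar mouth.

```bash
python3 -m pendant '[{"slide":[0,0,-40],"twist":0},{"slide":[0,0,-49],"twist":0},{"slide":[-24,0,-43],"twist":0},{"slide":[-24,0,-43],"twist":0},{"slide":[-24,1,-43],"twist":0},{"slide":[0,0,-12],"twist":0},{"slide":[0,0,0],"twist":0},{"slide":[0,0,0],"twist":0},{"slide":[0,0,0],"twist":0}]' 75
python3 - <<'E'
from h import *
p,d,P=snap("wrist","w20"); s=bot.read_state(); print(s["tcp_pos"],s["ee_rot"])
w=P[...,2]; r=np.hypot(P[...,0]-482,P[...,1]+316)
m=(w>36)&(w<48)&(r<36); Q=P[m][:,:2].astype(np.float32); print(m.sum(), cv2.minEnclosingCircle(Q), np.median(P[m],0), np.percentile(w[m],[5,95]))
E
```

```text
time: 28.85
tcp_pos: [492.2, -315.7, 231.2]
ee_rot: [3.14, -0.004, 3.051]
wrist_force: [0.6, -0.2, 0.1]
width: 0.742
finger_force: 0.0
[ 492.39358126 -315.82910939  231.29730004] [ 3.14046348 -0.00362356  3.05082465]
1233 ((482.36248779296875, -320.43310546875), 25.42080307006836) [ 481.40257628 -320.28326391   42.47203445] [40.59923098 43.83755408]
```

```bash
python3 -m pendant '[{"slide":[5,-3,30],"twist":0},{"slide":[5,-3,45],"twist":0},{"slide":[0,0,45],"twist":0},{"slide":[0,0,45],"twist":0},{"slide":[0,0,40],"twist":0},{"slide":[0,0,25],"twist":0},{"slide":[0,0,12],"twist":0},{"slide":[0,0,6],"twist":0},{"slide":[0,0,0],"twist":0},{"slide":[0,0,0],"twist":0}]'
python3 -m pendant '[{"slide":[0,0,0],"twist":0},{"slide":[0,0,0],"twist":0},{"slide":[0,0,0],"twist":0},{"slide":[0,0,0],"twist":0},{"slide":[0,0,0],"twist":0},{"slide":[0,0,0],"twist":0}]' 20 50
```

```text
time: 29.9
tcp_pos: [484.3, -321.7, -13.6]
ee_rot: [-3.141, 0.002, 3.051]
wrist_force: [0.6, -0.3, 1.2]
width: 0.861
finger_force: 0.0
time: 30.5
tcp_pos: [483.5, -321.4, -14.5]
ee_rot: [-3.141, 0.0, 3.051]
wrist_force: [-1.0, -0.4, 2.7]
width: 0.57
finger_force: 50.0
```

```bash
python3 -m pendant '[{"slide":[0,0,-15],"twist":0},{"slide":[0,0,-40],"twist":0},{"slide":[0,0,-45],"twist":0},{"slide":[0,0,-45],"twist":0},{"slide":[-10,18,0],"twist":0},{"slide":[-20,36,0],"twist":0},{"slide":[-20,36,0],"twist":0},{"slide":[-20,36,0],"twist":0},{"slide":[-20,36,0],"twist":0},{"slide":[-20,36,0],"twist":0},{"slide":[-20,36,0],"twist":0},{"slide":[-20,36,0],"twist":0},{"slide":[-11,21,0],"twist":0},{"slide":[0,0,0],"twist":0},{"slide":[0,0,0],"twist":0},{"slide":[0,0,0],"twist":0},{"slide":[0,0,0],"twist":0}]'
python3 - <<'E'
from h import *
p,d,P=snap("wrist","w21"); s=bot.read_state(); t=s["tcp_pos"]; print(t,s["ee_rot"],s["wrist_force"])
w=P[...,2]; h=cv2.cvtColor(p,cv2.COLOR_RGB2HSV); r=np.hypot(P[...,0]-t[0],P[...,1]-t[1])
top=t[2]+14.5+42
o=((h[...,0]<22)&(h[...,1]>90)&(h[...,2]>80))|((h[...,1]<40)&(h[...,2]>200))
m=o&(r<34)&(abs(w-top)<5); print(top,m.sum(),cv2.minEnclosingCircle(P[m][:,:2].astype(np.float32)),np.median(w[m]))
# circle fit to front rim arc
from scipy.optimize import least_squares
Q=P[m]; ang=np.arctan2(Q[:,1]-t[1],Q[:,0]-t[0]); E=[]
for k in np.arange(-np.pi,np.pi,.12):
    q=Q[(ang>=k)&(ang<k+.12)]
    if len(q)>5:
        rr=np.hypot(q[:,0]-t[0],q[:,1]-t[1]); i=np.argsort(rr)[-3]
        if rr[i]>20:E.append(q[i,:2])
E=np.array(E); f=least_squares(lambda c:np.hypot(E[:,0]-c[0],E[:,1]-c[1])-25,[t[0],t[1]],loss="soft_l1"); print(len(E),f.x,np.abs(f.fun).mean())
# jar body visible beneath
for a,b in((60,72),(95,104)):
    m=(w>a)&(w<b)&(np.hypot(P[...,0]-669,P[...,1]+46)<36); print(a,m.sum(),cv2.minEnclosingCircle(P[m][:,:2].astype(np.float32)) if m.sum()>10 else '')
E
```

```text
time: 32.2
tcp_pos: [669.3, -47.1, 130.2]
ee_rot: [-3.142, -0.0, 3.05]
wrist_force: [0.1, 0.6, -0.7]
width: 0.568
finger_force: 50.0
[669.38283299 -47.04595567 130.33495721] [-3.14158280e+00 -7.16739636e-05  3.04984444e+00] [-0.10466502  0.00571405 -0.60040667]
186.83495721482313 2195 ((668.0533447265625, -45.6273078918457), 25.47333526611328) 187.18547133327363
43 [667.54941093 -45.74902418] 0.5174718581019434
60 905 ((669.3092651367188, -45.884613037109375), 29.883071899414062)
95 175 ((661.497314453125, -45.89474868774414), 13.51097583770752)
```

```bash
python3 -m pendant '[{"slide":[-1,0,15],"twist":0},{"slide":[0,0,15],"twist":0},{"slide":[0,0,10],"twist":0},{"slide":[0,0,5],"twist":0},{"slide":[0,0,0],"twist":0},{"slide":[0,0,0],"twist":0}]'
python3 -m pendant '[{"slide":[0,0,3],"twist":0},{"slide":[0,0,3],"twist":0},{"slide":[0,0,2],"twist":0},{"slide":[0,0,0],"twist":0},{"slide":[0,0,0],"twist":0}]'
python3 -m pendant '[{"slide":[0,0,2],"twist":0},{"slide":[0,0,2],"twist":0},{"slide":[0,0,0],"twist":0},{"slide":[0,0,0],"twist":0}]'
```

```text
time: 32.85
tcp_pos: [671.3, -46.2, 85.5]
ee_rot: [-3.142, 0.001, 3.051]
wrist_force: [0.1, 1.3, -0.9]
width: 0.565
finger_force: 50.0
time: 33.35
tcp_pos: [670.9, -46.4, 77.6]
ee_rot: [-3.141, 0.0, 3.051]
wrist_force: [0.1, -2.0, 2.4]
width: 0.564
finger_force: 50.0
time: 33.75
tcp_pos: [670.3, -45.7, 71.9]
ee_rot: [3.141, -0.002, 3.051]
wrist_force: [-0.4, -0.4, -2.9]
width: 0.56
finger_force: 50.0
```

```bash
python3 -m pendant '[{"slide":[0,0,2],"twist":0},{"slide":[0,0,2],"twist":0},{"slide":[0,0,0],"twist":0},{"slide":[0,0,0],"twist":0}]'
python3 -m pendant '[{"slide":[0,0,1],"twist":0},{"slide":[0,0,1],"twist":0},{"slide":[0,0,0],"twist":0},{"slide":[0,0,0],"twist":0}]'
```

```text
time: 34.15
tcp_pos: [670.7, -46.0, 68.8]
ee_rot: [3.142, -0.001, 3.051]
wrist_force: [-0.8, -0.9, -1.9]
width: 0.565
finger_force: 50.0
time: 34.55
tcp_pos: [671.1, -46.0, 67.3]
ee_rot: [3.141, 0.001, 3.051]
wrist_force: [0.4, -0.3, -0.4]
width: 0.562
finger_force: 50.0
```

```bash
for i in 1 2; do python3 -m pendant '[{"slide":[0,0,1],"twist":0},{"slide":[0,0,1],"twist":0},{"slide":[0,0,0],"twist":0},{"slide":[0,0,0],"twist":0}]'; done
```

```text
time: 34.95
tcp_pos: [671.7, -46.1, 67.1]
ee_rot: [-3.141, 0.002, 3.052]
wrist_force: [-1.4, 0.4, 5.1]
width: 0.568
finger_force: 50.0
time: 35.35
tcp_pos: [672.1, -46.2, 67.1]
ee_rot: [-3.141, 0.004, 3.052]
wrist_force: [-3.6, 0.5, 12.7]
width: 0.56
finger_force: 50.0
```

```bash
python3 -m pendant '[{"slide":[1,0,0.5],"twist":0},{"slide":[0,0,0],"twist":0},{"slide":[0,0,0],"twist":0},{"slide":[0,0,0],"twist":0},{"slide":[0,0,0],"twist":0},{"slide":[0,0,0],"twist":0},{"slide":[0,0,0],"twist":0},{"slide":[0,0,0],"twist":0}]'
python3 - <<'E'
from h import *
p,d,P=snap("wrist","w22"); s=bot.read_state(); t=s["tcp_pos"]; print(t,s["wrist_force"],s["torque"])
w=P[...,2]; h=cv2.cvtColor(p,cv2.COLOR_RGB2HSV); r=np.hypot(P[...,0]-669,P[...,1]+46)
o=((h[...,0]<22)&(h[...,1]>90)&(h[...,2]>80))|((h[...,1]<40)&(h[...,2]>200))
m=o&(r<34)&(abs(w-123.5)<5); Q=P[m]; print("crown",m.sum(),cv2.minEnclosingCircle(Q[:,:2].astype(np.float32)),np.median(w[m]))
A=np.c_[Q[:,:2]-[669,-46],np.ones(len(Q))]; print("tilt",np.linalg.lstsq(A,Q[:,2],rcond=None)[0])
m=(w>60)&(w<72)&(r<36); print("jar",m.sum(),cv2.minEnclosingCircle(P[m][:,:2].astype(np.float32)))
g=(w>50)&(w<63)&(np.hypot(P[...,0]-587,P[...,1]+39)<30); print("grip",cv2.minAreaRect(P[g][:,:2].astype(np.float32)))
cv2.imwrite("pics/w22c.png",p[:,:,::-1])
E
```

```text
time: 36.15
tcp_pos: [671.9, -46.1, 67.0]
ee_rot: [-3.141, 0.006, 3.053]
wrist_force: [-3.3, 1.2, 12.8]
width: 0.565
finger_force: 50.0
[671.85860095 -46.09267806  67.07484062] [-3.83830804  1.30886332 11.9312895 ] [ 0.20582388  1.06089388 -0.04934131]
crown 2212 ((670.3334350585938, -44.882415771484375), 25.35233497619629) 124.0792321355577
tilt [ 4.92033303e-02 -2.78602745e-03  1.23743179e+02]
jar 1395 ((669.091552734375, -45.252716064453125), 29.951374053955078)
grip ((588.07080078125, -38.15898132324219), (16.022552490234375, 29.876434326171875), 84.19526672363281)
```

View pics/w22c.png

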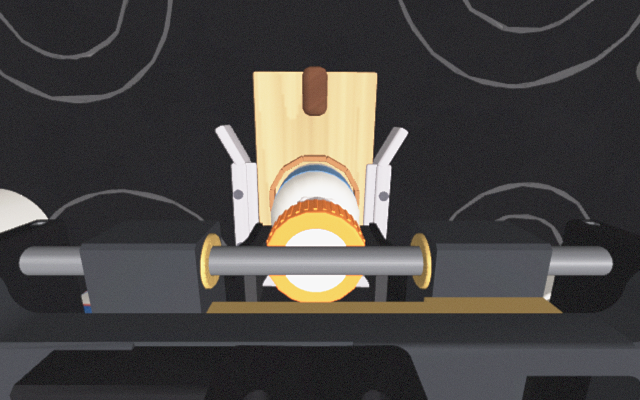

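The picture shows the cap on the jar (crown at (316,265)), still between the fingers, with the sled between the rails. Centring is within about 1.3 mm. I check the apparent tilt against the held pose.

```bash
cat > tilt.py <<'E'
from h import *
def tilt(n,c,top):
    z=np.load(f"pics/{n}.npz");P=z["P"];p=z["p"];w=P[...,2];h=cv2.cvtColor(p,cv2.COLOR_RGB2HSV)
    o=((h[...,0]<25)&(h[...,1]>90)&(h[...,2]>200))|((h[...,1]<40)&(h[...,2]>200))
    m=o&(np.hypot(P[...,0]-c[0],P[...,1]-c[1])<21)&(abs(w-top)<5);Q=P[m]
    print(n,m.sum(),np.linalg.lstsq(np.c_[Q[:,:2]-c,np.ones(len(Q))],Q[:,2],rcond=None)[0].round(3))
E
python3 -c "
from tilt import *
tilt('w20',(482.3,-320.4),42.3); tilt('w21',(668,-45.7),187); tilt('w22',(670.3,-45),124)"
python3 -m pendant '[{"slide":[1,0,0],"twist":0},{"slide":[0.5,0,0.4],"twist":0},{"slide":[0,0,0],"twist":0},{"slide":[0,0,0],"twist":0},{"slide":[0,0,0],"twist":0},{"slide":[0,0,0],"twist":0},{"slide":[0,0,0],"twist":0}]'
python3 -c "
from tilt import *
p,d,P=snap('wrist','w23'); tilt('w23',(670.3,-45),124)
w=P[...,2];h=cv2.cvtColor(p,cv2.COLOR_RGB2HSV);r=np.hypot(P[...,0]-669,P[...,1]+46)
o=((h[...,0]<22)&(h[...,1]>90)&(h[...,2]>80))|((h[...,1]<40)&(h[...,2]>200))
for m in(o&(r<34)&(abs(w-123.5)<5),(w>60)&(w<72)&(r<36)): print(m.sum(),cv2.minEnclosingCircle(P[m][:,:2].astype(np.float32)))
print(bot.read_state()['wrist_force'],bot.read_state()['time'])
"
```

```text
w20 841 [ 5.0000e-03 -2.0000e-03  4.2667e+01]
w21 2929 [ 3.00000e-03 -0.00000e+00  1.87159e+02]
w22 2928 [2.00000e-03 1.00000e-03 1.24083e+02]
time: 36.9
tcp_pos: [671.9, -46.1, 67.1]
ee_rot: [-3.141, 0.009, 3.053]
wrist_force: [-0.7, 0.1, 11.9]
width: 0.562
finger_force: 50.0
w23 2917 [ 3.00000e-03 -3.00000e-03  1.24111e+02]
2207 ((670.4583740234375, -44.898189544677734), 25.5101318359375)
1408 ((668.9653930664062, -45.197669982910156), 29.820833206176758)
[-0.53135927 -0.15432798 10.46497841] 36.95
```

Square (tilt ≈0) and centred to 1.5 mm. I add a little push into the middle of the 10–20 N band and hold.

```bash
python3 -m pendant '[{"slide":[0,0,0.8],"twist":0},{"slide":[0,0,0],"twist":0},{"slide":[0,0,0],"twist":0},{"slide":[0,0,0],"twist":0},{"slide":[0,0,0],"twist":0},{"slide":[0,0,0],"twist":0},{"slide":[0,0,0],"twist":0},{"slide":[0,0,0],"twist":0},{"slide":[0,0,0],"twist":0}]'
```

```text
time: 37.85
tcp_pos: [671.9, -46.1, 67.0]
ee_rot: [-3.141, 0.009, 3.053]
wrist_force: [-2.4, -0.4, 13.8]
width: 0.564
finger_force: 50.0
```

```bash
python3 -c "
from cell import bot
print(bot.close_job())"
```

```text
the job is handed in; nothing more can be done
None
```

I handed the job in at about 38 s with the sled home in the stand and the cap clicked on and square; it measured 1.5 mm off centre, and the gripper was still pressing it down at about 14 N. No verdict came back. Wrong TCP heights (the fingertips end about 30 mm behind the reported TCP) cost several missed grasps, and one probe pressed the cap at about 66 N and shifted it 4 mm before I picked it up.

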